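Stand a turning blank in the drilling vice by way of the regrip cradle

ROBOT

A 6-joint arm with a two-finger parallel gripper is mounted at the origin on the work surface. World frame = base frame: x ahead of the robot, y to its left, z up, the work surface at z = 0. Lengths are in m, angles in rad, forces in N, time in s.
With the tool pointing down it reaches from about 0.35 to 0.975 m from the base axis. Payload 4.9 kg.
Tool frame: the origin (TCP) lies midway between the tips of the shut fingers; the grasp point (between the pads) lies 19 mm behind it; z points along the fingers, y is the direction in which the jaws open and shut (so a half turn about z gives the same grasp; the last joint's range is limited). The gripper opens to 85 mm and grips with 20 to 120 N. Pads are 22 mm wide; open, the fingers measure 114 mm over their backs; the gripper's body (76 mm by 85 mm) begins 54 mm behind the grasp point. The pads swing forward as they close: fully open they stand 13 mm farther back than shut.
Start: joints at [1.136, 0.053, 1.613, -0, 1.476, -0.119], TCP at [0.194, 0.594, 0.231] pointing down, gripper open.
Joint ranges: [-3.01, 3.01], [-1.01, 2.22], [0.06, 2.58], [-1.02, 4.17], [0.09, 2.62], [-3.14, 3.14]. Speed limits (rad/s): [2.57, 2.57, 3.14, 3.14, 3.14, 3.14].

INTERFACE

Orientations are given as a unit quaternion [w, x, y, z].
In Python, from plant import manip gives the robot as it stands. The module is installed in compiled form; this text tells all that it offers.
- The arm moves only by the tool move_arm, never from a script. Its argument "rows" is a list of rows, each an object of numbers: "tx", "ty", "tz": the shift along the tool's x, y, z in m; "ax", "ay", "az": the turn, a rotation vector about the tool's x, y, z in degrees; "jaw": the closure in counts, from 0 (fully open) to 255 (shut). In form: [{"tx": .., "ty": .., "tz": .., "ax": .., "ay": .., "az": .., "jaw": ..}, ...]. A call has 1 to 12 rows; each row shifts and turns the pose as measured when the row begins, along the tool's axes as they then stand; what a row does not reach is not made up. A row lasts 1/10 s, in which the tool goes at most 50 mm and 8.59 degrees, less where a joint would pass 70% of its speed; a pose out of reach is approached as far as the arm can. A call with a gripper value outside its range is refused whole. The fingers move at their own pace and stop on an object; the grip force is fixed at half the most. Time passes only in rows, so rows that do not move let the fingers close. It gives the time, the measured TCP pose, the force and the opening at its end, in the units of the state.
- manip.state(): the state, without advancing time (a new reading comes with each control period).
- manip.grab_frame(name): name is "side" or "top"; returns a dict with "color" (420x560x3 uint8, red, green, blue), "intrinsics" (3x3 intrinsics, pixels), "dist_coeffs" ([k1, k2, p1, p2, k3] as OpenCV has them; the pictures are not rectified), "R" (3x3) and "t" (3): a world point X has camera coordinates R X + t. Camera axes: x right, y down, z forward; pixel columns grow to the right and rows downward; lengths in m; the calibration is good to about 2 mm. A picture is of the moment at which its call begins. There is no depth.
- manip.job_done(): hands the job in, once; it reports no verdict.
The state is a dict: "time": time; "joint_pos": joint angles; "joint_vel": joint speeds; "joint_efforts": joint torques, N m; "tool_pos": TCP position; "tool_rot": TCP orientation; "contact_force": force on the tool from outside, world axes, zero at the start; "ft_torque": the same for the moment, N m; "gripper_width": opening from 0.0 (shut) to 1.0 (fully open).
Only numpy, scipy, OpenCV 4.12 (cv2) and the standard library are available. Lean on these libraries where they do the work, as an engineer would, in place of code of your own. Each camera call takes 0.05 s, during which the arm holds its last target.

TASK

Lay the long square wooden blank in the sloping trough of the plywood cradle, down against its foot stop, and let go of it there; then take it again at the new angle, stand it upright on end on the vice's bed between the open jaws, with none of it sticking out past the sides of the jaws, and let go. Then press the vice's latch tab down and slide the jaw to the blank until the tab pops up in the closed notch, so that the blank is left held upright. Leave the stub block, the jar and the brush where they are.

Things in the scene. Friction and masses are not known exactly. Their poses are not given: they have to be found in the camera images.
- blank_center (a point): Centre of the loose blank: a dark hardwood bar 150 mm long and 24 x 24 mm square, about 65 g. x runs along its length; both ends and all four sides are alike. It starts lying flat on the bench (centre 12 mm up).
- trough_seat (a point): Where the blank's centre lies when seated in the fixed cradle's trough. Trough frame: x up the slope (45 degrees above level), z squarely out of its floor, y across. Floor at z = -12 mm; foot stop's face at x = -75 mm, 26 mm high; the trough ends at x = +5 mm, so the upper 70 mm of a seated blank sticks out free all round. Friction may hold the blank short of the stop: push it down.
- cradle: Fixed plywood cradle with a white board trough; origin at the centre of the underside of its foot (130 x 90 x 12 mm), x level towards the trough's high end, z up. The trough's side walls are 30 mm apart (3 mm play a side) and 9 mm high, with flared lips above them to 16 mm over the floor; 52 mm wide over the lips.
- vise_seat (a point): Point on the fixed steel vice's bed, 12 mm above the bench, where the middle of the blank's lower end comes when clamped. z up, y from the sliding jaw to the fixed jaw, x across. Fixed jaw's face at y = +13 mm, sliding jaw's at y = -41 mm when open. Jaw faces: 54 mm wide (x), 36 mm high above the bed. The sliding jaw pushes a standing blank along to the fixed jaw.
- latch_top (a point): Middle of the raised latch tab's top, 48 mm above the bench: an aluminium pad 36 mm (x) by 30 mm (y) on the tail of the sliding jaw, 85 mm behind its face. Axes as vise_seat's. Moves along with the jaw and down with the tab.
- thumb_stop (a point): Middle of the top edge of the upright steel thumb stop on the sliding jaw, 52 mm wide (x), on the blank's side of the tab: its face to the tab is 22 mm from the tab's middle, its top 62 mm above the bench. Push against that face in +y to slide the jaw.
- jaw (a joint): Travel of the sliding jaw towards the fixed jaw, m: 0 fully open (gap 54 mm), 0.030 touches a 24 mm blank on both sides. Locked by the latch at 0 and again from 0.027 on; it slides with 1.5 to 2 N while the tab is down.
- latch (a joint): How far the sprung tab is pressed down, m: 0 up, 0.009 fully down. 2.4 N starts it, 6 N is fully down; 7 mm or more frees the jaw. Once under way the tab stays about 6 mm down by itself and pops up to 0 at the closed notch (jaw 0.027 or more).
- stub: Bystander: stubby wooden block 60 x 40 x 40 mm; origin at the centre of its underside. Leave it alone.
- jar: Bystander: round amber jar, 52 mm across, 75 mm tall; origin at the centre of its underside. Leave it alone.
- brush: Bystander: hand brush lying on the bench, bristles to its +x; origin at the centre of its underside. Leave it alone.
There are look-alikes about, which are no part of the job. Several things look just like the cradle: the one meant starts farthest to the robot's left.

How it is judged:
On the way, in this order (a step that is already met when the one before it is completed fails the run):
1. the blank lies in the trough against its foot stop, let go (contact force between each of the fingers, the arm and blank below 0.05 N and linear speed of blank below 0.02 m/s and angular speed of blank below 0.2 rad/s and angle between the x axis of blank_center and the x axis of trough_seat, either way round below 0.12 rad and distance between blank_center and trough_seat below 0.01 m), for 0.2 s.
2. the blank stands upright by itself on the vice's bed, let go, with the jaw still open (contact force between each of the fingers, the arm and blank below 0.05 N and linear speed of blank below 0.02 m/s and angular speed of blank below 0.2 rad/s and angle between the x axis of blank_center and the z axis of vise_seat, either way round below 0.06 rad and z of blank_center in the frame of vise_seat between 0.07 and 0.08 m and x of blank_center in the frame of vise_seat between -0.016 and 0.016 m and y of blank_center in the frame of vise_seat between -0.032 and 0.004 m and value of joint jaw below 0.004 m), for 0.2 s.
At the end, for the whole second after the job is handed in: The blank stands on end on the vice bed, let go and at rest: upright within 0.06 rad, centre 75 mm (5 mm) above the bed, within 16 mm of the middle across the vice and 5 mm of the clamped place along it; jaw joint above 0.0262 m, latch tab up (under 2 mm down) (angle between the x axis of blank_center and the z axis of vise_seat, either way round below 0.06 rad and z of blank_center in the frame of vise_seat between 0.07 and 0.08 m and x of blank_center in the frame of vise_seat between -0.016 and 0.016 m and linear speed of blank below 0.02 m/s and angular speed of blank below 0.2 rad/s and contact force between each of the fingers, the arm and blank below 0.05 N and y of blank_center in the frame of vise_seat between -0.005 and 0.005 m and value of joint jaw above 0.0262 m and value of joint latch below 0.002 m); the robot touches nothing.
It fails at once if the stub is moved by more than 25 mm (distance of stub from where it was at the start of the episode above 0.025 m).
It fails at once if the jar is moved by more than 25 mm (distance of jar from where it was at the start of the episode above 0.025 m).
It fails at once if the brush is moved by more than 25 mm (distance of brush from where it was at the start of the episode above 0.025 m).
It also fails if it takes over 58 s, if anything falls off the work surface, if the arm or the gripper's body presses on something with over 40 N, if the wrist force passes 120 N, or if a joint passes its speed limit or range.

## Working session

There is one attempt and no reset: what is moved stays moved. The work goes in short steps, Python scripts to look and compute and a tool call to move; the robot and the scene stay as the last step left them, time stands still between calls to the robot, and variables do not carry over. Pictures are saved under pics/ and viewed, and the job is handed in when it is done.

Besides the shell and the picture viewer there is one more tool, called after "Request:" as name(argument=value, ...), one argument or row to a line, values as JSON. move_arm: Moves the arm, as the interface text tells. Its arguments: {"type":"object","properties":{"rows":{"type":"array"}},"required":["rows"]}

```bash
mkdir -p pics; cat > h.py <<'E'
import numpy as np, cv2
from plant import manip
def grab(n,fn=None):
    f=manip.grab_frame(n)
    if fn: cv2.imwrite('pics/'+fn,f['color'][:,:,::-1])
    return f
E
python3 - <<'E'
from h import *
s=manip.state(); print(s)
for n in ('side','top'):
    f=grab(n,n+'0.png'); np.save(n+'0.npy',f,allow_pickle=True); print(n,f['intrinsics'],f['dist_coeffs'],f['R'],f['t'],-f['R'].T@f['t'])
E
```

```text
{'time': 0.0, 'joint_pos': array([ 1.13599464e+00,  5.33525751e-02,  1.61426269e+00,  2.54727628e-05,
        1.47597558e+00, -1.18994111e-01]), 'joint_vel': array([ 5.27317100e-05, -1.81206428e-03,  1.03949052e-03,  1.27595208e-03,
       -1.94829619e-04,  1.31966921e-03]), 'joint_efforts': array([-1.80513933e-03, -3.93651080e+01, -3.70186615e+01, -2.15442674e-04,
        6.79506571e-03, -1.05506899e-05]), 'tool_pos': array([0.1938491 , 0.59354486, 0.23008436]), 'tool_rot': array([-2.85321304e-04,  1.57249544e-01,  9.87558394e-01, -9.57574029e-04]), 'contact_force': array([-0.45209222, -0.74505745,  0.23641147]), 'ft_torque': array([ 0.00954167,  0.05254084, -0.02240515]), 'gripper_width': 0.9993838837756387}
side [[471.65377522   0.         280.83425645]
 [  0.         471.65377522 209.17249892]
 [  0.           0.           1.        ]] [0.00254757 0.         0.         0.         0.        ] [[ 9.83339346e-01 -1.81779275e-01 -1.59121731e-04]
 [-1.31434063e-01 -7.10390468e-01 -6.91426402e-01]
 [ 1.25573952e-01  6.79927700e-01 -7.22446887e-01]] [-0.52215505  0.14614095  1.24619624] [ 0.37617371 -0.83842317  1.00127322]
top [[405.34380715   0.         275.75458858]
 [  0.         405.34380715 205.74407143]
 [  0.           0.           1.        ]] [-0.09808307  0.          0.          0.          0.        ] [[-0.02650854 -0.99948578 -0.01804073]
 [-0.99682588  0.02778465 -0.07460686]
 [ 0.07506976  0.01600575 -0.99704982]] [0.03910026 0.53986482 1.14104475] [0.45352976 0.00581693 1.17866148]
```

View pics/side0.png

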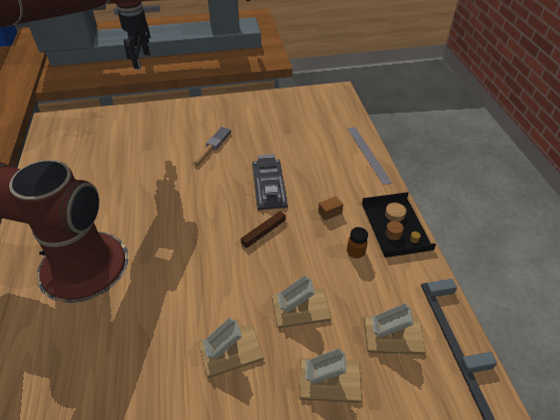

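View pics/top0.png

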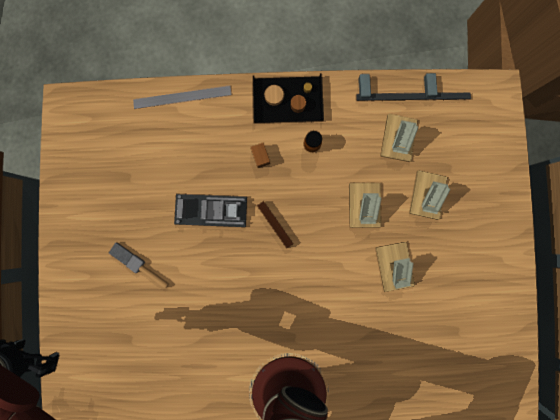

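The top view shows four cradles at about (366,204), (394,267), (400,138) and (430,195). The robot's left (+y) is image-left, so (366,204) is the farthest left. I'll confirm that one in an enlarged crop.

```bash
python3 - <<'E'
from h import *
f=np.load('top0.npy',allow_pickle=True).item();im=f['color'][:,:,::-1]
def crop(im,x,y,w,h,s): return cv2.resize(im[y:y+h,x:x+w],None,fx=s,fy=s,interpolation=cv2.INTER_CUBIC)
cv2.imwrite('pics/tc.png',crop(im,335,165,65,75,8)); cv2.imwrite('pics/tv.png',crop(im,165,180,140,75,5.7))
g=np.load('side0.npy',allow_pickle=True).item();im=g['color'][:,:,::-1]
cv2.imwrite('pics/sc.png',crop(im,260,265,80,70,8)); cv2.imwrite('pics/sv.png',crop(im,235,145,70,105,5.7))
E
```

```text
(no output)
```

View pics/tc.png

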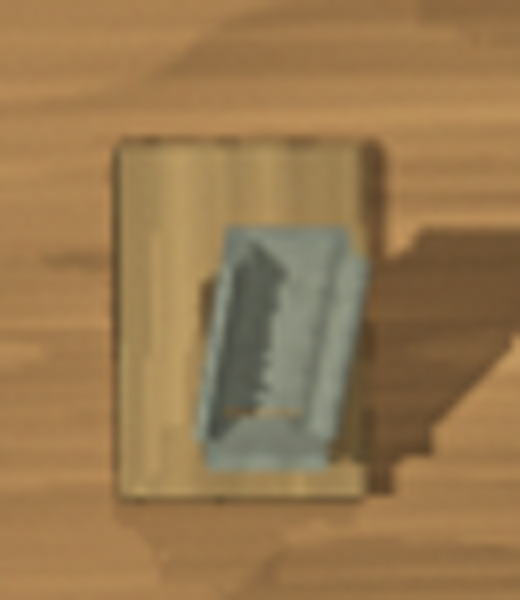

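View pics/tv.png

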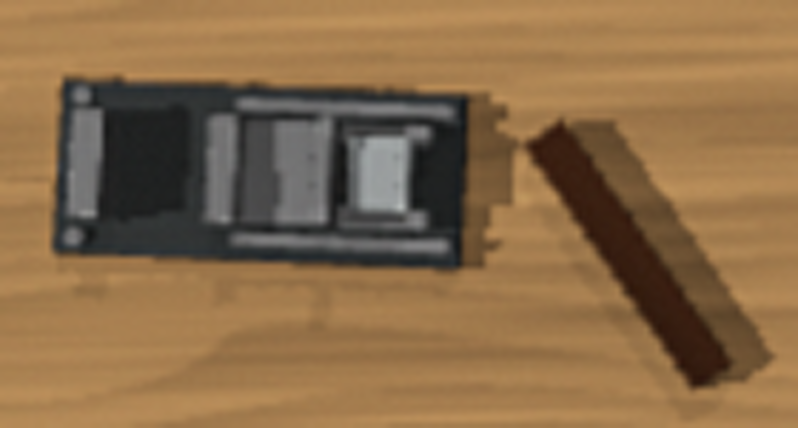

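View pics/sc.png

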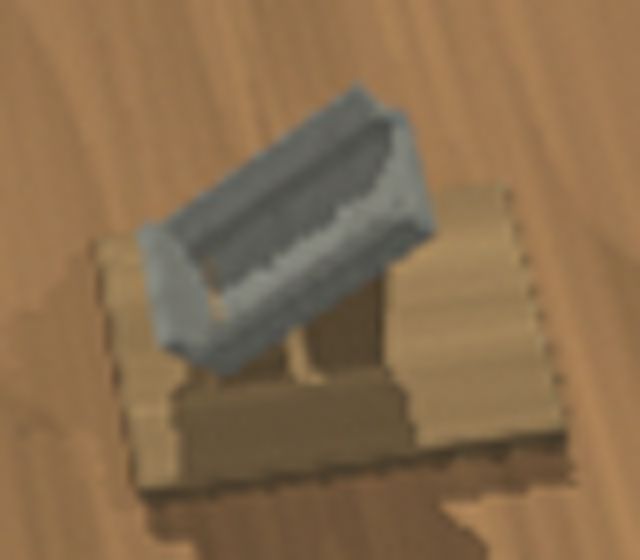

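View pics/sv.png

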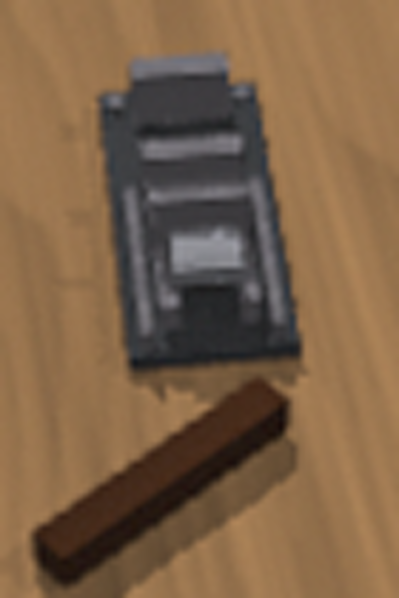

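The crop shows the leftmost cradle, with its foot stop at the robot end (crop bottom in the top view, left in the side view). The high end therefore points to about +x. The vice's fixed jaw is at image-left (+y).

```bash
cat >> h.py <<'E'
def ray(f,u,v):
    p=cv2.undistortPoints(np.array([[[u,v]]],float),f['intrinsics'],np.array(f['dist_coeffs']))[0,0]
    R=np.array(f['R']);t=np.array(f['t']);o=-R.T@t;d=R.T@np.array([p[0],p[1],1.]);return o,d/np.linalg.norm(d)
def onp(f,u,v,z):
    o,d=ray(f,u,v);return o+d*(z-o[2])/d[2]
def tri(f,a,g,b):
    A=np.zeros((3,3));B=np.zeros(3)
    L=[ray(f,*a),ray(g,*b)]
    for o,d in L:
        P=np.eye(3)-np.outer(d,d);A+=P;B+=P@o
    X=np.linalg.solve(A,B)
    return X,max(np.linalg.norm(np.cross(X-o,d)) for o,d in L)
def c2p(x0,y0,s): return lambda u,v:(x0+(u+.5)/s-.5,y0+(v+.5)/s-.5)
def proj(f,X):
    return cv2.projectPoints(np.atleast_2d(X).astype(float),cv2.Rodrigues(np.array(f['R']))[0],np.array(f['t']),f['intrinsics'],np.array(f['dist_coeffs']))[0][:,0]
E
python3 - <<'E'
from h import *
np.set_printoptions(precision=4,suppress=True)
f=np.load('top0.npy',allow_pickle=True).item();g=np.load('side0.npy',allow_pickle=True).item()
tc=c2p(335,165,8);tv=c2p(165,180,5.7);sc=c2p(260,265,8);sv=c2p(235,145,5.7)
def show(n,F,m,pts,z): print(n,*[onp(F,*m(*p),z)[:2] for p in pts])
show('foot top',f,tc,[(118,140),(366,140),(366,497),(118,497)],.012)
show('foot side',g,sc,[(100,240),(510,185),(568,435),(140,490)],.012)
show('pad top',f,tv,[(360,136),(410,138),(407,213),(356,212)],.048)
show('pad side',g,sv,[(170,237),(238,228),(245,268),(178,275)],.048)
show('fix top',f,tv,[(72,108),(103,108),(98,217),(68,217)],.048)
show('fix side',g,sv,[(132,60),(227,55),(228,75),(132,82)],.048)
show('thumb top',f,tv,[(325,118),(335,118),(331,223),(322,222)],.062)
show('thumb side',g,sv,[(148,190),(248,187),(248,194),(148,200)],.062)
show('sl top',f,tv,[(207,115),(236,115),(234,222),(204,222)],.048)
show('sl side',g,sv,[(140,140),(242,137),(242,153),(142,157)],.048)
show('base top',f,tv,[(65,78),(470,95),(462,268),(53,252)],.012)
show('base side',g,sv,[(98,98),(253,85),(300,350),(130,362)],.012)
show('blank top',f,tv,[(527,147),(563,120),(733,365),(695,388)],.024)
show('blank side',g,sv,[(37,537),(262,380),(288,405),(65,560)],.024)
for n,M,F,p in (('top',cv2.inRange(f['color'],(30,5,0),(90,45,35)),f,(275,225)),('side',cv2.inRange(g['color'],(25,5,0),(100,55,40)),g,(265,230))):
    c=[c for c in cv2.findContours(M,cv2.RETR_EXTERNAL,2)[0] if cv2.pointPolygonTest(c,p,True)>-8 and cv2.contourArea(c)>80]
    for k in c: r=cv2.minAreaRect(k);print(n,r,[onp(F,*q,.024)[:2] for q in cv2.boxPoints(r)])
E
```

```text
foot top [ 0.6043 -0.1906] [ 0.6019 -0.2811] [ 0.4725 -0.2751] [ 0.4751 -0.1854]
foot side [ 0.4736 -0.191 ] [ 0.6033 -0.1943] [ 0.5986 -0.2835] [ 0.4705 -0.2784]
pad top [0.5489 0.1586] [0.5472 0.1339] [0.5103 0.1361] [0.5115 0.1613]
pad side [0.5115 0.1594] [0.5471 0.1597] [0.5454 0.1298] [0.511 0.131]
fix top [0.5669 0.3023] [0.5664 0.2866] [0.5124 0.2897] [0.5128 0.3047]
fix side [0.5133 0.3031] [0.5655 0.2978] [0.5631 0.2809] [0.5105 0.2847]
thumb top [0.557  0.1737] [0.5568 0.1688] [0.5057 0.1716] [0.5063 0.176 ]
thumb side [0.5039 0.1816] [0.5551 0.1745] [0.5541 0.1692] [0.5027 0.1741]
sl top [0.5614 0.2345] [0.561  0.2201] [0.5081 0.2218] [0.5085 0.2367]
sl side [0.5076 0.2366] [0.5616 0.2291] [0.5593 0.2165] [0.5066 0.223 ]
base top [0.5861 0.3153] [0.5712 0.107 ] [0.4835 0.1129] [0.497  0.3222]
base side [0.4947 0.3168] [0.5826 0.312 ] [0.5688 0.1019] [0.4819 0.1093]
blank top [0.543  0.0778] [0.5561 0.0594] [ 0.4313 -0.0222] [ 0.4204 -0.003 ]
blank side [ 0.4201 -0.0082] [0.5438 0.0734] [0.5533 0.0542] [ 0.4313 -0.0247]
top ((275.15399169921875, 224.2779998779297), (51.608375549316406, 8.032184600830078), 55.304840087890625) [array([0.5431, 0.0775]), array([0.5557, 0.0583]), array([ 0.4325, -0.0222]), array([ 0.4201, -0.0031])]
side ((262.8355712890625, 229.26510620117188), (11.223477363586426, 51.03815460205078), 55.00797653198242) [array([ 0.4136, -0.0088]), array([0.5445, 0.0781]), array([0.5559, 0.0397]), array([ 0.4266, -0.0436])]
```

```bash
python3 - <<'E'
from h import *
f=np.load('top0.npy',allow_pickle=True).item();im=f['color'][:,:,::-1]
def crop(im,x,y,w,h,s): return cv2.resize(im[y:y+h,x:x+w],None,fx=s,fy=s,interpolation=cv2.INTER_LANCZOS4)
a=crop(im,356,190,28,36,14)
im=np.load('side0.npy',allow_pickle=True).item()['color'][:,:,::-1]
b=crop(im,276,274,40,42,10)
c=np.zeros((max(a.shape[0],b.shape[0]),800,3),np.uint8);c[:a.shape[0],:a.shape[1]]=a;c[:b.shape[0],400:400+b.shape[1]]=b
c=cv2.convertScaleAbs(c,alpha=1.4);cv2.imwrite('pics/tr.png',c)
E
```

```text
(no output)
```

View pics/tr.png

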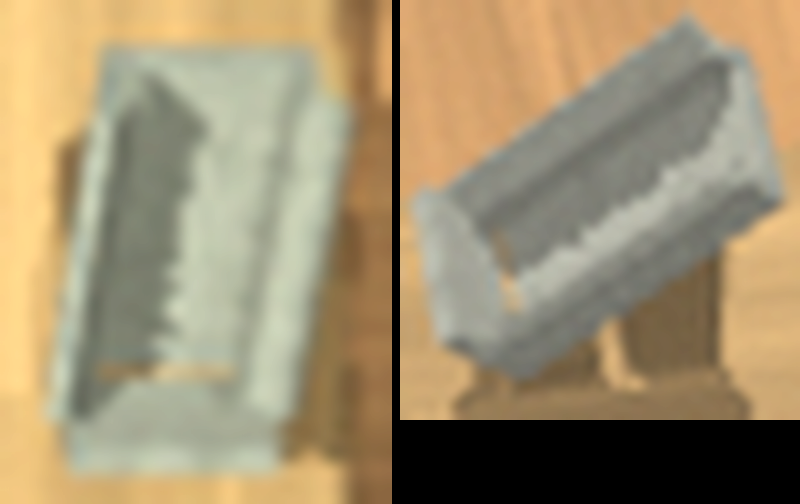

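```bash
python3 - <<'E'
from h import *
np.set_printoptions(precision=4,suppress=True)
f=np.load('top0.npy',allow_pickle=True).item();g=np.load('side0.npy',allow_pickle=True).item()
a=c2p(356,190,14);b=c2p(276,274,10)
for n,p,q in (('lip near hi',(352,97),(383,195)),('lip far hi',(108,100),(290,15)),('lip near lo',(293,420),(125,378)),('lip far lo',(50,418),(45,190)),('stop near',(280,470),(48,347)),('stop far',(70,470),(17,195)) ):
    X,e=tri(f,a(*p),g,b(*q))
    # undo systematic offset: shift each camera's ray by half (1.5,3.7)mm
    print(n,X,e)
yaw=np.radians(-2.1);c,s=np.cos(yaw),np.sin(yaw);k=.5**.5
R=np.array([[c*k,-s,-c*k],[s*k,c,-s*k],[k,0,k]])
for n,l,p,q in (('near hi',(5,-26,4),(352,97),(383,195)),('far hi',(5,26,4),(108,100),(290,15)),('near lo',(-75,-26,4),(293,420),(125,378)),('far lo',(-75,26,4),(50,418),(45,190))):
    print(n,tri(f,a(*p),g,b(*q))[0]-R@np.array(l)/1e3)
E
```

```text
lip near hi [ 0.5556 -0.2598  0.0971] 0.0034869880208671503
lip far hi [ 0.5503 -0.2109  0.102 ] 0.0020749657860090823
lip near lo [ 0.4964 -0.2595  0.0368] 0.0038265410196105863
lip far lo [ 0.4924 -0.2086  0.042 ] 0.0018251405700456225
stop near [ 0.4826 -0.2539  0.046 ] 0.000300602474377905
stop far [ 0.4834 -0.2116  0.0464] 0.00018226174271335422
near hi [ 0.5558 -0.2338  0.0908]
far hi [ 0.5486 -0.2368  0.0956]
near lo [ 0.5531 -0.2356  0.087 ]
far lo [ 0.5472 -0.2367  0.0922]
```

```bash
cat >> h.py <<'E'
from scipy.spatial.transform import Rotation as Ro
np.set_printoptions(precision=4,suppress=True)
def pose():
    s=manip.state();q=s['tool_rot'];return np.array(s['tool_pos']),Ro.from_quat([q[1],q[2],q[3],q[0]]).as_matrix()
def Rt(z,y):
    z=np.array(z,float);z/=np.linalg.norm(z);y=np.array(y,float);y-=z*(y@z);y/=np.linalg.norm(y);return np.c_[np.cross(y,z),y,z]
def delta(p,R=None):
    p0,R0=pose();R=R0 if R is None else R
    rv=Ro.from_matrix(R0.T@R).as_rotvec(degrees=True)
    print('rotvec deg(tool)',rv,'shift cur-frame mm',1e3*R0.T@(p-p0),'final-frame mm',1e3*R.T@(p-p0))
def st():
    s=manip.state();p,R=pose();print('t',s['time'],'p',p,'\nR',R.round(3).tolist(),'\nF',s['contact_force'],'w',s['gripper_width'],'q',s['joint_pos'])
def d(a): a=np.radians(a);return np.array([np.cos(a),np.sin(a),0])
YB,YC,YV=33.2,-2.1,-3.8
B=np.array([.4875,.0258,.012]);T=np.array([.551,-.2355,.0915]);V=np.array([.537,.272,.012])
DN=np.array([0,0,-1.])
E
python3 - <<'E'
from h import *
R=Rt(DN,d(YB+90)); g=B+.042*d(YB); g[2]=.12
delta(g,R)
E
```

```text
rotvec deg(tool) [ -0.0938  -0.059  -51.2922] shift cur-frame mm [-481.7397 -415.5325  110.8284] final-frame mm [  23.1783 -635.8861  110.1588]
```

Request:
move_arm(
  rows=[
    {"az": -8.5,"jaw": 90},
    {"az": -8.5,"jaw": 90},
    {"az": -8.5,"jaw": 90},
    {"az": -8.5,"jaw": 90},
    {"az": -8.5,"jaw": 90},
    {"az": -8.5,"jaw": 90},
    {"ty": -0.048,"jaw": 90},
    {"ty": -0.048,"jaw": 90},
    {"ty": -0.048,"jaw": 90},
    {"ty": -0.048,"jaw": 90},
    {"ty": -0.048,"jaw": 90},
    {"ty": -0.048,"jaw": 90},
  ],
)

```text
schema error: expected keys tx, ty, tz, ax, ay, az, jaw
```

```bash
python3 - <<'E'
from h import *
R=Rt(DN,d(YB+90)); g=B+.042*d(YB); g[2]=.12
delta(g,R);st()
E
```

```text
rotvec deg(tool) [ -0.0938  -0.059  -51.2922] shift cur-frame mm [-481.7397 -415.5325  110.8284] final-frame mm [  23.1783 -635.8861  110.1588]
t 0.1 p [0.1939 0.5936 0.2302] 
R [[-0.951, 0.311, -0.001], [0.311, 0.951, -0.002], [0.0, -0.002, -1.0]] 
F [-1.128   0.7565 -0.5102] w 0.9988455513390018 q [ 1.136   0.0533  1.6142 -0.      1.476  -0.119 ]
```

All keys are required.

Request:
move_arm(
  rows=[
    {"tx": 0,"ty": 0,"tz": 0,"ax": 0,"ay": 0,"az": -8.5,"jaw": 90},
    {"tx": 0,"ty": 0,"tz": 0,"ax": 0,"ay": 0,"az": -8.5,"jaw": 90},
    {"tx": 0,"ty": 0,"tz": 0,"ax": 0,"ay": 0,"az": -8.5,"jaw": 90},
    {"tx": 0,"ty": 0,"tz": 0,"ax": 0,"ay": 0,"az": -8.5,"jaw": 90},
    {"tx": 0,"ty": 0,"tz": 0,"ax": 0,"ay": 0,"az": -8.5,"jaw": 90},
    {"tx": 0,"ty": 0,"tz": 0,"ax": 0,"ay": 0,"az": -8.5,"jaw": 90},
    {"tx": 0,"ty": -0.048,"tz": 0,"ax": 0,"ay": 0,"az": 0,"jaw": 90},
    {"tx": 0,"ty": -0.048,"tz": 0,"ax": 0,"ay": 0,"az": 0,"jaw": 90},
    {"tx": 0,"ty": -0.048,"tz": 0,"ax": 0,"ay": 0,"az": 0,"jaw": 90},
    {"tx": 0,"ty": -0.048,"tz": 0,"ax": 0,"ay": 0,"az": 0,"jaw": 90},
    {"tx": 0,"ty": -0.048,"tz": 0,"ax": 0,"ay": 0,"az": 0,"jaw": 90},
    {"tx": 0,"ty": -0.048,"tz": 0,"ax": 0,"ay": 0,"az": 0,"jaw": 90},
  ],
)

```text
time: 1.3
tool_pos: [0.3543, 0.3475, 0.2225]
tool_rot: [-0.005, -0.297, 0.955, -0.005]
contact_force: [0.6, 0.5, 0.5]
gripper_width: 0.641
```

```bash
python3 - <<'E'
from h import *
R=Rt(DN,d(YB+90)); g=B+.042*d(YB); g[2]=.12
delta(g,R);st()
E
```

```text
rotvec deg(tool) [-0.3469 -0.7606  1.3671] shift cur-frame mm [  29.5256 -340.8726  104.9023] final-frame mm [  22.7537 -342.1242  102.4873]
t 1.3 p [0.3543 0.3475 0.2225] 
R [[-0.823, -0.567, -0.008], [-0.567, 0.823, -0.012], [0.013, -0.006, -1.0]] 
F [0.5562 0.4914 0.5159] w 0.6410245658189263 q [ 0.6288 -0.2469  1.9067 -0.0056  1.4953 -1.5449]
```

Request:
move_arm(
  rows=[
    {"tx": 0.003,"ty": -0.049,"tz": 0.01,"ax": 0,"ay": 0,"az": 0.3,"jaw": 90},
    {"tx": 0.003,"ty": -0.049,"tz": 0.01,"ax": 0,"ay": 0,"az": 0.3,"jaw": 90},
    {"tx": 0.003,"ty": -0.049,"tz": 0.01,"ax": 0,"ay": 0,"az": 0.3,"jaw": 90},
    {"tx": 0.003,"ty": -0.048,"tz": 0.01,"ax": 0,"ay": 0,"az": 0.3,"jaw": 90},
    {"tx": 0.003,"ty": -0.048,"tz": 0.01,"ax": 0,"ay": 0,"az": 0,"jaw": 90},
    {"tx": 0.003,"ty": -0.048,"tz": 0.01,"ax": 0,"ay": 0,"az": 0,"jaw": 90},
    {"tx": 0.003,"ty": -0.03,"tz": 0.01,"ax": 0,"ay": 0,"az": 0,"jaw": 90},
    {"tx": 0,"ty": -0.01,"tz": 0.01,"ax": 0,"ay": 0,"az": 0,"jaw": 90},
    {"tx": 0,"ty": 0,"tz": 0,"ax": 0,"ay": 0,"az": 0,"jaw": 90},
    {"tx": 0,"ty": 0,"tz": 0,"ax": 0,"ay": 0,"az": 0,"jaw": 90},
  ],
)

```text
time: 2.3
tool_pos: [0.52, 0.051, 0.141]
tool_rot: [-0.006, -0.283, 0.959, -0.003]
contact_force: [-0.0, 0.3, 0.1]
gripper_width: 0.643
```

```bash
python3 - <<'E'
from h import *
R=Rt(DN,d(YB+90)); g=B+.042*d(YB); g[2]=.12
delta(g,R);st()
E
```

```text
rotvec deg(tool) [-0.1798 -0.7661 -0.3272] shift cur-frame mm [-1.3202 -3.2494 21.0215] final-frame mm [-1.0204 -3.322  21.0268]
t 2.3 p [0.52  0.051 0.141] 
R [[-0.84, -0.543, -0.009], [-0.543, 0.84, -0.01], [0.013, -0.003, -1.0]] 
F [-0.0245  0.2764  0.0817] w 0.6426887002220437 q [-0.0391 -0.1133  1.9297 -0.0106  1.3342 -2.1811]
```

Request:
move_arm(
  rows=[
    {"tx": -0.001,"ty": -0.003,"tz": 0.03,"ax": -0.2,"ay": -0.8,"az": -0.3,"jaw": 90},
    {"tx": 0,"ty": 0,"tz": 0.03,"ax": 0,"ay": 0,"az": 0,"jaw": 90},
    {"tx": 0,"ty": 0,"tz": 0.02,"ax": 0,"ay": 0,"az": 0,"jaw": 90},
    {"tx": 0,"ty": 0,"tz": 0,"ax": 0,"ay": 0,"az": 0,"jaw": 90},
  ],
)

```text
time: 2.7
tool_pos: [0.5227, 0.055, 0.0623]
tool_rot: [0.004, -0.289, 0.957, 0.0]
contact_force: [-0.2, -0.1, -0.1]
gripper_width: 0.645
```

```bash
python3 - <<'E'
from h import *
R=Rt(DN,d(YB+90)); g=B+.042*d(YB); g[2]=.004
delta(g,R);st()
f=grab('side');cv2.imwrite('pics/s1.png',cv2.resize(f['color'][130:280,190:370,::-1],None,fx=4,fy=4))
E
```

```text
rotvec deg(tool) [-0.0858  0.3959  0.4508] shift cur-frame mm [ 3.8788 -5.0391 58.3283] final-frame mm [ 3.4356 -5.1552 58.3459]
t 2.7 p [0.5227 0.055  0.0623] 
R [[-0.832, -0.554, 0.007], [-0.554, 0.832, 0.003], [-0.007, -0.002, -1.0]] 
F [-0.1552 -0.1119 -0.1017] w 0.6445764499338773 q [-0.0383 -0.0189  1.9836  0.003   1.1703 -2.1976]
```

View pics/s1.png

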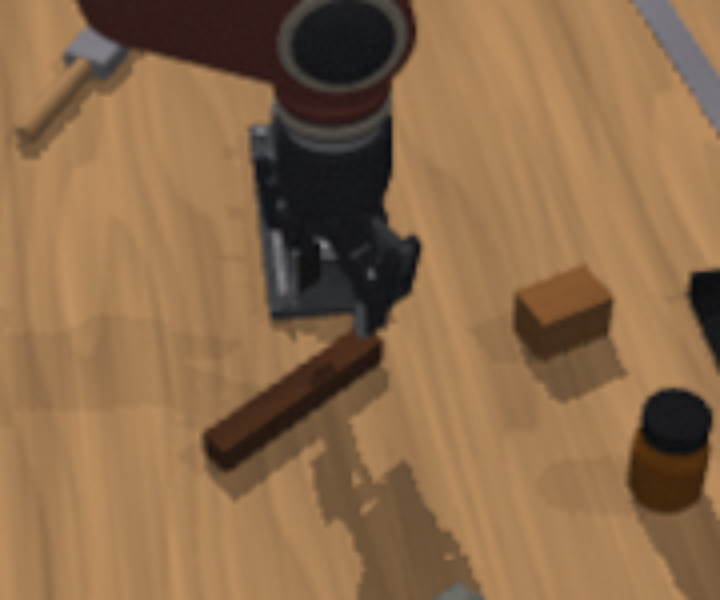

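Request:
move_arm(
  rows=[
    {"tx": 0.003,"ty": -0.005,"tz": 0.01,"ax": 0,"ay": 0.3,"az": 0.4,"jaw": 90},
    {"tx": 0,"ty": 0,"tz": 0.01,"ax": 0,"ay": 0,"az": 0,"jaw": 90},
    {"tx": 0,"ty": 0,"tz": 0,"ax": 0,"ay": 0,"az": 0,"jaw": 90},
    {"tx": 0,"ty": 0,"tz": 0,"ax": 0,"ay": 0,"az": 0,"jaw": 90},
  ],
)

```text
time: 3.15
tool_pos: [0.5272, 0.0505, 0.0473]
tool_rot: [0.006, -0.287, 0.958, -0.002]
contact_force: [-0.5, -0.3, -0.9]
gripper_width: 0.649
```

```bash
python3 - <<'E'
from h import *
R=Rt(DN,d(YB+90)); g=B+.042*d(YB); g[2]=.004
delta(g,R);st()
E
```

```text
rotvec deg(tool) [-0.4161  0.5615  0.1873] shift cur-frame mm [ 5.1255  1.3896 43.2427] final-frame mm [ 4.7055  1.0592 43.2997]
t 3.15 p [0.5272 0.0505 0.0473] 
R [[-0.835, -0.55, 0.012], [-0.55, 0.835, -0.001], [-0.01, -0.007, -1.0]] 
F [-0.4643 -0.288  -0.9162] w 0.6486247428431868 q [-0.045   0.0095  1.9842 -0.0002  1.1357 -2.1985]
```

Request:
move_arm(
  rows=[
    {"tx": 0.005,"ty": 0.001,"tz": 0.02,"ax": -0.4,"ay": 0.5,"az": 0.2,"jaw": 90},
    {"tx": 0,"ty": 0,"tz": 0.016,"ax": 0,"ay": 0,"az": 0,"jaw": 90},
    {"tx": 0,"ty": 0,"tz": 0,"ax": 0,"ay": 0,"az": 0,"jaw": 90},
  ],
)

```text
time: 3.45
tool_pos: [0.5232, 0.0481, 0.0099]
tool_rot: [0.001, -0.285, 0.958, -0.0]
contact_force: [-0.2, 0.1, -0.4]
gripper_width: 0.647
```

```bash
python3 - <<'E'
from h import *
R=Rt(DN,d(YB+90)); g=B+.042*d(YB); g[2]=.004
delta(g,R);st()
f=grab('side');cv2.imwrite('pics/s2.png',cv2.resize(f['color'][150:260,230:330,::-1],None,fx=5.5,fy=5.5))
E
```

```text
rotvec deg(tool) [-0.0669  0.1292 -0.0535] shift cur-frame mm [0.0959 0.9073 5.8822] final-frame mm [0.0818 0.9005 5.8835]
t 3.45 p [0.5232 0.0481 0.0099] 
R [[-0.837, -0.547, 0.003], [-0.547, 0.837, 0.0], [-0.002, -0.001, -1.0]] 
F [-0.2492  0.0728 -0.387 ] w 0.6470456476119598 q [-0.0502  0.0664  1.9997  0.0004  1.073  -2.1998]
```

View pics/s2.png

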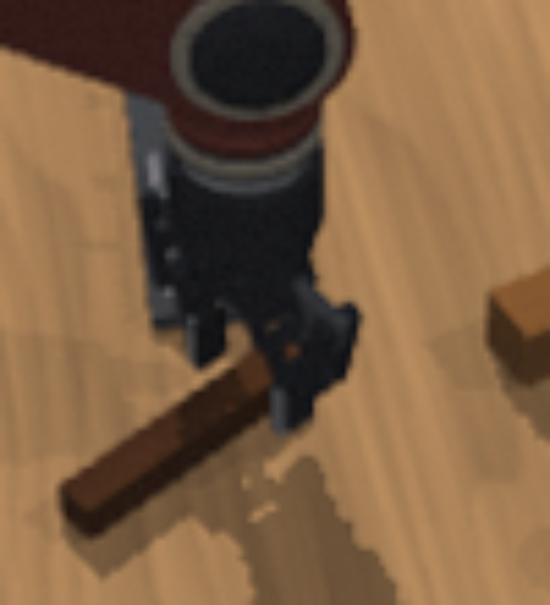

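The fingers straddle the blank near its far end, at about (250,350) in the crop. I'll lower a little and close.

Request:
move_arm(
  rows=[
    {"tx": 0,"ty": 0.001,"tz": 0.005,"ax": 0,"ay": 0,"az": 0,"jaw": 90},
    {"tx": 0,"ty": 0,"tz": 0,"ax": 0,"ay": 0,"az": 0,"jaw": 255},
    {"tx": 0,"ty": 0,"tz": 0,"ax": 0,"ay": 0,"az": 0,"jaw": 255},
    {"tx": 0,"ty": 0,"tz": 0,"ax": 0,"ay": 0,"az": 0,"jaw": 255},
    {"tx": 0,"ty": 0,"tz": 0,"ax": 0,"ay": 0,"az": 0,"jaw": 255},
  ],
)

```text
time: 4.0
tool_pos: [0.5245, 0.0488, 0.0069]
tool_rot: [0.003, -0.285, 0.959, -0.001]
contact_force: [0.3, -0.1, -0.6]
gripper_width: 0.259
```

```bash
python3 - <<'E'
from h import *
st()
E
```

```text
t 4.0 p [0.5245 0.0488 0.0069] 
R [[-0.837, -0.546, 0.006], [-0.546, 0.838, 0.0], [-0.005, -0.003, -1.0]] 
F [ 0.3222 -0.112  -0.6097] w 0.25940568531381164 q [-0.0489  0.0723  1.9996  0.0006  1.0634 -2.198 ]
```

Request:
move_arm(
  rows=[
    {"tx": 0,"ty": 0,"tz": -0.03,"ax": 0,"ay": 0,"az": 0,"jaw": 255},
    {"tx": 0,"ty": 0,"tz": -0.045,"ax": 0,"ay": 0,"az": 0,"jaw": 255},
    {"tx": 0,"ty": 0,"tz": -0.048,"ax": 0,"ay": 0,"az": 0,"jaw": 255},
    {"tx": 0,"ty": 0,"tz": -0.048,"ax": 0,"ay": 0,"az": 0,"jaw": 255},
    {"tx": 0,"ty": 0,"tz": -0.048,"ax": 0,"ay": 0,"az": 0,"jaw": 255},
    {"tx": 0,"ty": 0,"tz": -0.03,"ax": 0,"ay": 0,"az": 0,"jaw": 255},
    {"tx": 0,"ty": 0,"tz": 0,"ax": 0,"ay": 0,"az": 0,"jaw": 255},
  ],
)

```text
time: 4.7
tool_pos: [0.5206, 0.0489, 0.2635]
tool_rot: [0.001, -0.285, 0.958, -0.0]
contact_force: [-0.1, 0.1, -0.5]
gripper_width: 0.263
```

```bash
cat >> h.py <<'E'
k=.5**.5
def trough():
    x=k*d(YC)+np.array([0,0,k]);y=d(YC+90);return np.c_[x,y,np.cross(x,y)]
OFF=np.array([.0436,0,-.0051])   # blank centre in tool frame
E
python3 - <<'E'
from h import *
st()
Q=trough();R=Rt(-Q[:,2],Q[:,1]);print('want R',R)
tgt=T+Q@[.03,0,.07]-R@OFF;print(tgt);delta(tgt,R)
delta(tgt,Rt(DN,d(YC+90)))
f=grab('side','s3.png')
E
```

```text
t 4.7 p [0.5206 0.0489 0.2635] 
R [[-0.837, -0.547, 0.001], [-0.547, 0.837, 0.0], [-0.001, -0.0, -1.0]] 
F [-0.1258  0.0702 -0.4595] w 0.263311486794698 q [-0.049  -0.2127  1.8099  0.0005  1.5429 -2.1982]
want R [[-0.7066  0.0366  0.7066]
 [ 0.0259  0.9993 -0.0259]
 [-0.7071  0.     -0.7071]]
[ 0.5571 -0.2357  0.1894]
rotvec deg(tool) [ 13.8293 -43.4529  33.3846] shift cur-frame mm [ 125.0876 -258.2831   74.0065] final-frame mm [  19.1575 -283.0897   85.5994]
rotvec deg(tool) [ 0.0009  0.0903 35.2413] shift cur-frame mm [ 125.0876 -258.2831   74.0065] final-frame mm [ -46.9815 -283.0897   74.0743]
```

View pics/s3.png

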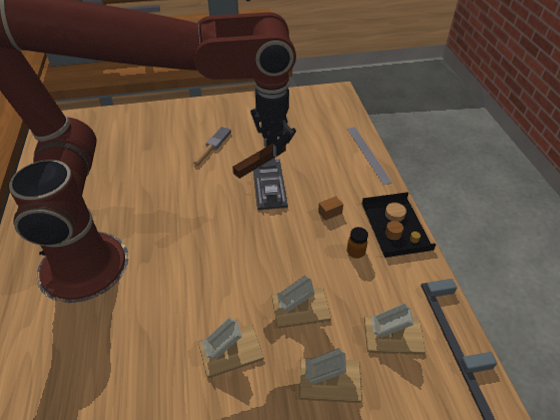

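Request:
move_arm(
  rows=[
    {"tx": 0,"ty": 0,"tz": 0,"ax": 0,"ay": 0,"az": 7,"jaw": 255},
    {"tx": 0,"ty": 0,"tz": 0,"ax": 0,"ay": 0,"az": 7,"jaw": 255},
    {"tx": 0,"ty": 0,"tz": 0,"ax": 0,"ay": 0,"az": 7,"jaw": 255},
    {"tx": 0,"ty": 0,"tz": 0,"ax": 0,"ay": 0,"az": 7,"jaw": 255},
    {"tx": 0,"ty": 0,"tz": 0,"ax": 0,"ay": 0,"az": 7,"jaw": 255},
    {"tx": -0.008,"ty": -0.047,"tz": 0,"ax": 0,"ay": 0,"az": 0,"jaw": 255},
    {"tx": -0.008,"ty": -0.047,"tz": 0,"ax": 0,"ay": 0,"az": 0,"jaw": 255},
    {"tx": -0.008,"ty": -0.047,"tz": 0,"ax": 0,"ay": 0,"az": 0,"jaw": 255},
    {"tx": -0.008,"ty": -0.047,"tz": 0,"ax": 0,"ay": 0,"az": 0,"jaw": 255},
    {"tx": -0.008,"ty": -0.047,"tz": 0,"ax": 0,"ay": 0,"az": 0,"jaw": 255},
    {"tx": -0.008,"ty": -0.047,"tz": 0,"ax": 0,"ay": 0,"az": 0,"jaw": 255},
  ],
)

```text
time: 5.85
tool_pos: [0.5407, -0.2358, 0.2254]
tool_rot: [-0.022, 0.023, 0.999, 0.006]
contact_force: [1.1, 0.6, 0.2]
gripper_width: 0.262
```

Request:
move_arm(
  rows=[
    {"tx": 0,"ty": 0,"tz": 0,"ax": 0,"ay": -7.5,"az": 0,"jaw": 255},
    {"tx": 0,"ty": 0,"tz": 0,"ax": 0,"ay": -7.5,"az": 0,"jaw": 255},
    {"tx": 0,"ty": 0,"tz": 0,"ax": 0,"ay": -7.5,"az": 0,"jaw": 255},
    {"tx": 0,"ty": 0,"tz": 0,"ax": 0,"ay": -7.5,"az": 0,"jaw": 255},
    {"tx": 0,"ty": 0,"tz": 0,"ax": 0,"ay": -7.5,"az": 0,"jaw": 255},
    {"tx": 0,"ty": 0,"tz": 0,"ax": 0,"ay": -7.5,"az": 0,"jaw": 255},
    {"tx": 0,"ty": 0,"tz": 0,"ax": 0,"ay": 0,"az": 0,"jaw": 255},
  ],
)

```text
time: 6.55
tool_pos: [0.5314, -0.2374, 0.1903]
tool_rot: [0.356, 0.034, 0.934, 0.005]
contact_force: [-0.5, -0.1, -2.0]
gripper_width: 0.265
```

```bash
python3 - <<'E'
from h import *
st()
Q=trough();R=Rt(-Q[:,2],Q[:,1])
tgt=T+Q@[.03,0,.07]-R@OFF;print(tgt);delta(tgt,R)
f=grab('side','s4.png')
E
```

```text
t 6.55 p [ 0.5314 -0.2374  0.1903] 
R [[-0.744, 0.061, 0.665], [0.068, 0.998, -0.015], [-0.664, 0.034, -0.747]] 
F [-0.4743 -0.0556 -1.9671] w 0.2645791948323142 q [-0.7727 -0.3877  2.1913  0.6359  0.8687 -2.5724]
[ 0.5571 -0.2357  0.1894]
rotvec deg(tool) [ 0.4666 -3.3132 -2.3422] shift cur-frame mm [-18.5263   3.2052  17.7368] final-frame mm [-17.5897   2.6154  18.7578]
```

View pics/s4.png

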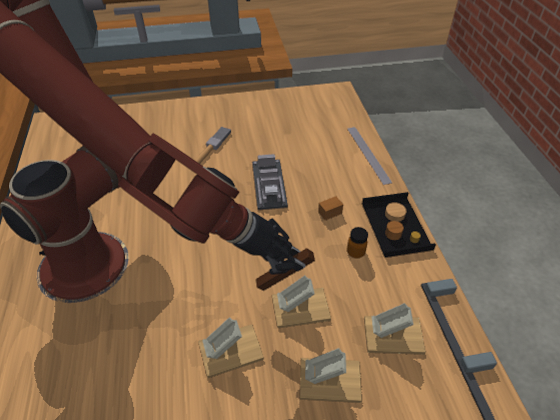

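Request:
move_arm(
  rows=[
    {"tx": -0.018,"ty": 0.003,"tz": 0.0,"ax": 0.5,"ay": -3.3,"az": -2.3,"jaw": 255},
    {"tx": 0,"ty": 0,"tz": 0,"ax": 0,"ay": 0,"az": 0,"jaw": 255},
    {"tx": 0,"ty": 0,"tz": 0,"ax": 0,"ay": 0,"az": 0,"jaw": 255},
  ],
)

```text
time: 6.9
tool_pos: [0.5473, -0.2364, 0.2041]
tool_rot: [0.38, 0.016, 0.925, -0.007]
contact_force: [-0.2, -0.9, -1.1]
gripper_width: 0.265
```

```bash
python3 - <<'E'
from h import *
st()
Q=trough();R=Rt(-Q[:,2],Q[:,1])
tgt=T+Q@[.03,0,.07]-R@OFF;print(tgt);delta(tgt,R)
f=grab('side');cv2.imwrite('pics/s5.png',cv2.resize(f['color'][225:340,240:360,::-1],None,fx=5,fy=5))
f=grab('top');cv2.imwrite('pics/t5.png',cv2.resize(f['color'][140:260,320:430,::-1],None,fx=5,fy=5))
E
```

```text
t 6.9 p [ 0.5473 -0.2364  0.2041] 
R [[-0.711, 0.036, 0.702], [0.025, 0.999, -0.026], [-0.703, -0.001, -0.711]] 
F [-0.2307 -0.8709 -1.1482] w 0.26524791034036266 q [-0.7564 -0.3852  2.1825  0.6784  0.8301 -2.6279]
[ 0.5571 -0.2357  0.1894]
rotvec deg(tool) [-0.0068 -0.3566  0.0759] shift cur-frame mm [ 3.2781  1.0873 17.3075] final-frame mm [ 3.3872  1.0808 17.2869]
```

View pics/s5.png

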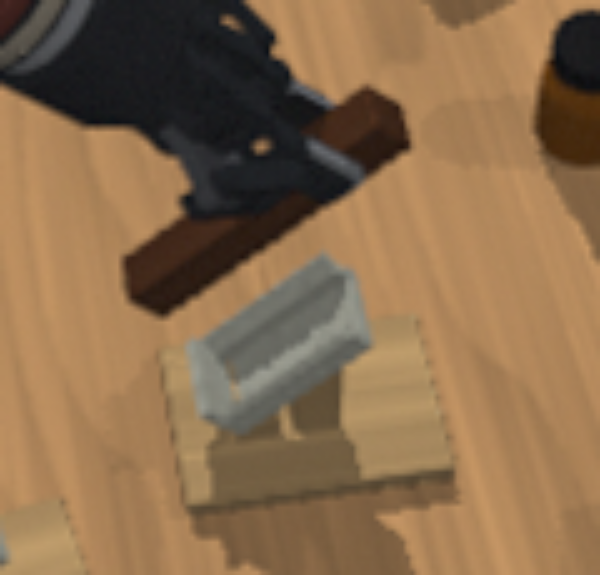

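View pics/t5.png

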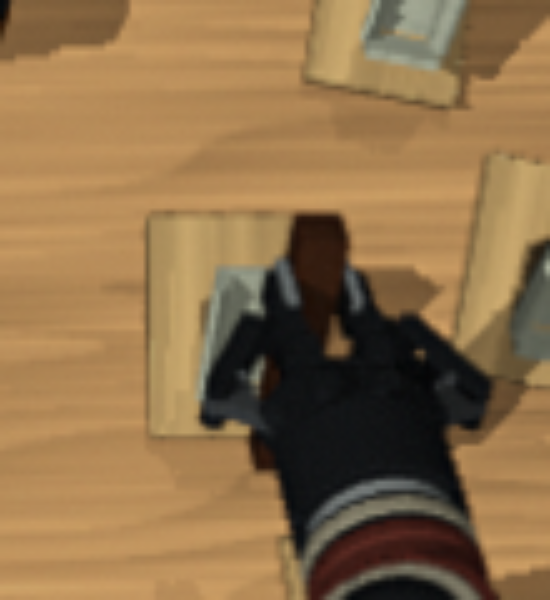

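```bash
python3 - <<'E'
from h import *
p,R=pose();S=grab('side');Tp=grab('top')
c=p+R@OFF; X=-R[:,0];Y=R[:,1];Z=-R[:,2]
pts=np.array([c+X*.075*a+Y*.012*b+Z*.012*e for a,b,e in [(1,1,1),(1,-1,1),(1,1,-1),(1,-1,-1),(-1,1,1),(-1,-1,1),(-1,-1,-1)]])
print('side crop',((proj(S,pts)-[240,225]+.5)*5-.5).round(0).tolist())
print('top crop',((proj(Tp,pts)-[320,140]+.5)*5-.5).round(0).tolist())
E
```

```text
side crop [[367.0, 84.0], [378.0, 128.0], [404.0, 105.0], [415.0, 149.0], [122.0, 262.0], [128.0, 306.0], [167.0, 324.0]]
top crop [[304.0, 244.0], [355.0, 245.0], [295.0, 213.0], [345.0, 214.0], [258.0, 474.0], [304.0, 474.0], [296.0, 442.0]]
```

```bash
cat > d.py <<'E'
from h import *
import sys
x,z=float(sys.argv[1]),float(sys.argv[2])
Q=trough();R=Rt(-Q[:,2],Q[:,1]);tgt=T+Q@[x,0,z]-R@OFF;delta(tgt,R)
p,Rn=pose();c=p+Rn@OFF;print('blank in trough mm',1e3*Q.T@(c-T), 'F in trough axes',Q.T@manip.state()['contact_force'],manip.state()['gripper_width'],manip.state()['time'])
E
python3 d.py .015 .03
```

```text
rotvec deg(tool) [-0.0392 -0.2644  0.0757] shift cur-frame mm [18.0863  1.275  57.5556] final-frame mm [18.3534  1.2115 57.4723]
blank in trough mm [33.3774 -1.2656 87.6735] F in trough axes [-0.7975  0.7777 -0.1235] 0.2650268723073 7.1
```

Request:
move_arm(
  rows=[
    {"tx": 0.009,"ty": 0.001,"tz": 0.03,"ax": 0,"ay": -0.3,"az": 0,"jaw": 255},
    {"tx": 0.009,"ty": 0,"tz": 0.027,"ax": 0,"ay": 0,"az": 0,"jaw": 255},
    {"tx": 0,"ty": 0,"tz": 0,"ax": 0,"ay": 0,"az": 0,"jaw": 255},
    {"tx": 0,"ty": 0,"tz": 0,"ax": 0,"ay": 0,"az": 0,"jaw": 255},
  ],
)

```text
time: 7.5
tool_pos: [0.5768, -0.2382, 0.1531]
tool_rot: [0.384, 0.016, 0.923, -0.009]
contact_force: [0.9, -0.0, -0.6]
gripper_width: 0.267
```

```bash
python3 d.py .015 .01; python3 - <<'E'
from h import *
f=grab('side');cv2.imwrite('pics/s6.png',cv2.resize(f['color'][235:340,250:350,::-1],None,fx=5.5,fy=5.5))
E
```

```text
rotvec deg(tool) [-0.1723  0.1626  0.1679] shift cur-frame mm [ 3.2876  1.8583 20.2965] final-frame mm [ 3.2353  1.7877 20.3112]
blank in trough mm [18.2212 -1.9003 30.1876] F in trough axes [ 0.2127 -0.0059 -1.0661] 0.26726209664469824 7.5
```

View pics/s6.png

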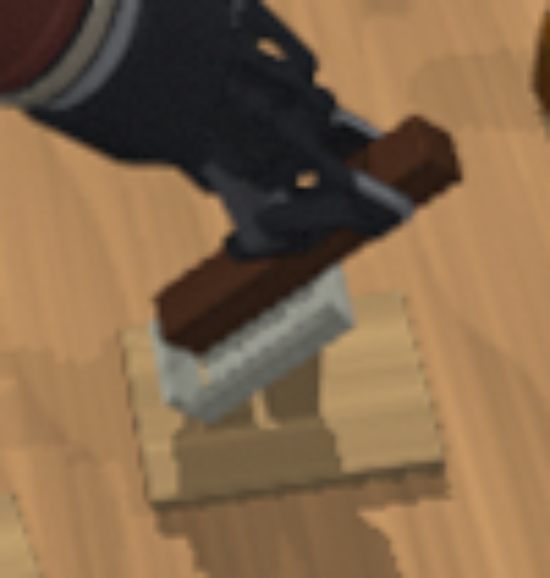

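Request:
move_arm(
  rows=[
    {"tx": 0.0,"ty": 0.002,"tz": 0.012,"ax": 0,"ay": 0,"az": 0,"jaw": 255},
    {"tx": 0,"ty": 0,"tz": 0.006,"ax": 0,"ay": 0,"az": 0,"jaw": 255},
    {"tx": 0,"ty": 0,"tz": 0,"ax": 0,"ay": 0,"az": 0,"jaw": 255},
  ],
)

```text
time: 7.85
tool_pos: [0.5904, -0.2383, 0.1449]
tool_rot: [0.386, 0.016, 0.922, -0.011]
contact_force: [0.5, -0.2, -0.8]
gripper_width: 0.267
```

```bash
python3 d.py .015 .00; python3 - <<'E'
from h import *
f=grab('side');cv2.imwrite('pics/s7.png',cv2.resize(f['color'][235:340,250:350,::-1],None,fx=5.5,fy=5.5))
E
```

```text
rotvec deg(tool) [-0.3658  0.4425  0.2932] shift cur-frame mm [ 7.1954  1.4444 14.8277] final-frame mm [ 7.0877  1.313  14.8916]
blank in trough mm [22.0501 -1.5047 14.5554] F in trough axes [-0.2161 -0.1628 -0.957 ] 0.26718121476100853 7.85
```

View pics/s7.png

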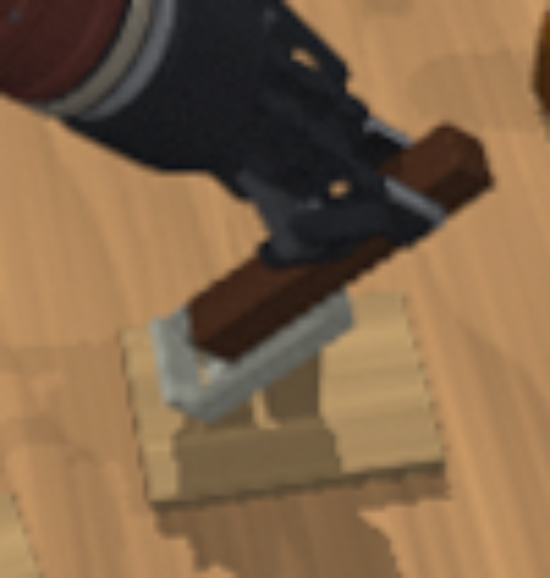

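Request:
move_arm(
  rows=[
    {"tx": 0.006,"ty": 0.002,"tz": 0.006,"ax": -0.3,"ay": 0.4,"az": 0.3,"jaw": 255},
    {"tx": 0,"ty": 0,"tz": 0.003,"ax": 0,"ay": 0,"az": 0,"jaw": 255},
    {"tx": 0,"ty": 0,"tz": 0.002,"ax": 0,"ay": 0,"az": 0,"jaw": 255},
  ],
)

```text
time: 8.2
tool_pos: [0.5946, -0.2373, 0.1352]
tool_rot: [0.384, 0.017, 0.923, -0.008]
contact_force: [-7.6, 3.4, 8.0]
gripper_width: 0.267
```

```bash
python3 d.py .015 .00
```

```text
rotvec deg(tool) [-0.1387  0.208   0.0311] shift cur-frame mm [3.2016 0.2067 5.1596] final-frame mm [3.1829 0.1924 5.1717]
blank in trough mm [18.1647 -0.204   5.0134] F in trough axes [ 0.1877  3.0786 11.131 ] 0.2666451622399764 8.2
```

```bash
python3 - <<'E'
from h import *
f=grab('side');cv2.imwrite('pics/s8.png',cv2.resize(f['color'][240:330,260:350,::-1],None,fx=6.5,fy=6.5,interpolation=2))
f=grab('top');cv2.imwrite('pics/t8.png',cv2.resize(f['color'][170:250,340:400,::-1],None,fx=7,fy=7,interpolation=2))
E
```

```text
(no output)
```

View pics/s8.png

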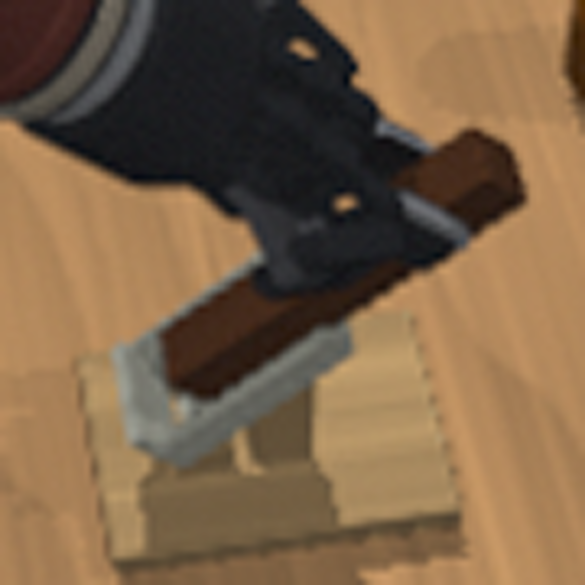

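View pics/t8.png

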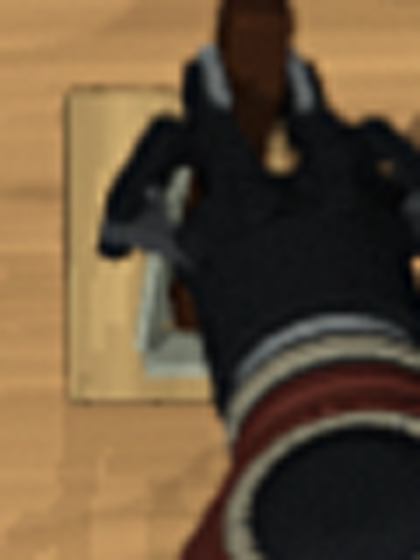

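Request:
move_arm(
  rows=[
    {"tx": 0.0,"ty": 0.002,"tz": 0.0,"ax": 0,"ay": 0,"az": 0,"jaw": 255},
    {"tx": 0.0,"ty": 0.001,"tz": 0.002,"ax": 0,"ay": 0,"az": 0,"jaw": 255},
    {"tx": 0,"ty": 0,"tz": 0.001,"ax": 0,"ay": 0,"az": 0,"jaw": 255},
  ],
)

```text
time: 8.6
tool_pos: [0.5966, -0.2361, 0.1349]
tool_rot: [0.384, 0.016, 0.923, -0.01]
contact_force: [-6.6, 3.2, 5.8]
gripper_width: 0.264
```

```bash
python3 d.py .015 .00
```

```text
rotvec deg(tool) [-0.2848  0.1853  0.28  ] shift cur-frame mm [ 4.3118 -1.0488  3.5211] final-frame mm [ 4.2951 -1.0874  3.5297]
blank in trough mm [19.2793  0.8992  3.3892] F in trough axes [-0.6075  2.9696  8.8408] 0.2635633806843318 8.6
```

Request:
move_arm(
  rows=[
    {"tx": 0.003,"ty": 0.002,"tz": 0.001,"ax": 0,"ay": 0,"az": 0.3,"jaw": 255},
    {"tx": 0.003,"ty": 0.001,"tz": 0.002,"ax": 0,"ay": 0,"az": 0,"jaw": 255},
    {"tx": 0.002,"ty": 0,"tz": 0.001,"ax": 0,"ay": 0,"az": 0,"jaw": 255},
  ],
)

```text
time: 8.9
tool_pos: [0.5974, -0.2366, 0.1344]
tool_rot: [0.389, 0.018, 0.921, -0.013]
contact_force: [-7.0, 4.4, 8.1]
gripper_width: 0.27
```

```bash
python3 d.py .015 .00
```

```text
rotvec deg(tool) [-0.6289  0.81    0.1552] shift cur-frame mm [ 4.6043 -0.5681  2.6111] final-frame mm [ 4.5654 -0.6095  2.6695]
blank in trough mm [19.4977  0.5439  2.053 ] F in trough axes [ 0.6952  4.1901 10.7695] 0.2698043145612789 8.9
```

Request:
move_arm(
  rows=[
    {"tx": 0.004,"ty": 0.001,"tz": -0.001,"ax": -0.6,"ay": 0.8,"az": 0,"jaw": 255},
    {"tx": 0.005,"ty": 0.001,"tz": 0.0,"ax": 0,"ay": 0,"az": 0,"jaw": 255},
    {"tx": 0.005,"ty": 0,"tz": 0.0,"ax": 0,"ay": 0,"az": 0,"jaw": 255},
  ],
)

```text
time: 9.2
tool_pos: [0.5877, -0.2351, 0.1271]
tool_rot: [0.384, 0.015, 0.923, -0.009]
contact_force: [-0.3, -0.5, -1.7]
gripper_width: 0.265
```

```bash
python3 d.py .00 .00; python3 - <<'E'
from h import *
f=grab('side');cv2.imwrite('pics/s9.png',cv2.resize(f['color'][240:330,260:350,::-1],None,fx=6.5,fy=6.5,interpolation=2))
E
```

```text
rotvec deg(tool) [-0.1054  0.1737  0.2416] shift cur-frame mm [ 7.5624 -1.7329  4.3462] final-frame mm [ 7.5418 -1.7728  4.3659]
blank in trough mm [7.5269 1.5981 4.2338] F in trough axes [-1.4582 -0.538  -1.0082] 0.26545667385778754 9.2
```

View pics/s9.png

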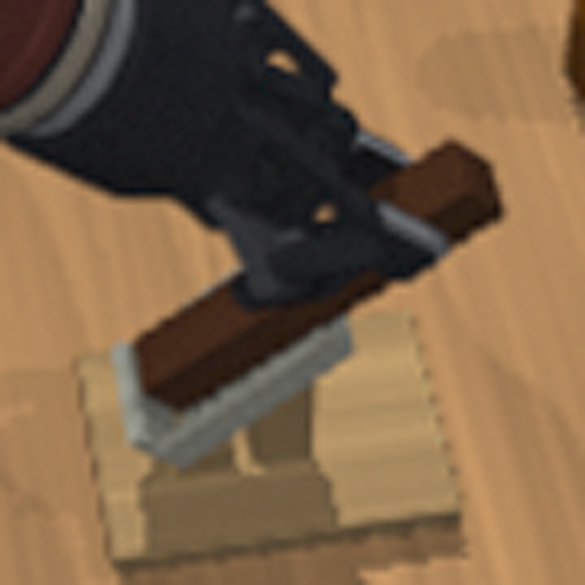

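Request:
move_arm(
  rows=[
    {"tx": 0.003,"ty": 0,"tz": 0.002,"ax": 0,"ay": 0.2,"az": 0.2,"jaw": 255},
    {"tx": 0.003,"ty": 0,"tz": 0.001,"ax": 0,"ay": 0,"az": 0,"jaw": 255},
  ],
)

```text
time: 9.45
tool_pos: [0.5872, -0.2355, 0.1244]
tool_rot: [0.385, 0.018, 0.923, -0.007]
contact_force: [-6.4, 6.2, 15.6]
gripper_width: 0.262
```

```bash
python3 d.py .00 .00
```

```text
rotvec deg(tool) [-0.0835  0.3328 -0.0962] shift cur-frame mm [ 5.2144 -1.3373  2.7463] final-frame mm [ 5.2006 -1.3326  2.7746]
blank in trough mm [5.1718 1.4131 2.5212] F in trough axes [ 6.3398  5.9542 15.732 ] 0.262231899539052 9.45
```

Request:
move_arm(
  rows=[
    {"tx": 0.002,"ty": 0.001,"tz": -0.001,"ax": 0,"ay": 0.3,"az": 0,"jaw": 255},
    {"tx": 0.003,"ty": 0,"tz": 0,"ax": 0,"ay": 0,"az": 0,"jaw": 255},
  ],
)

```text
time: 9.65
tool_pos: [0.5837, -0.2349, 0.1231]
tool_rot: [0.384, 0.018, 0.923, -0.008]
contact_force: [-0.3, -0.2, -0.5]
gripper_width: 0.267
```

```bash
python3 d.py .00 .00; python3 - <<'E'
from h import *
f=grab('side');cv2.imwrite('pics/s10.png',cv2.resize(f['color'][255:325,265:325,::-1],None,fx=8,fy=8,interpolation=2))
E
```

```text
rotvec deg(tool) [-0.1447  0.1714 -0.0604] shift cur-frame mm [ 1.8328 -1.8332  4.3309] final-frame mm [ 1.8218 -1.8422  4.3317]
blank in trough mm [1.8068 1.9008 4.2012] F in trough axes [-0.5827 -0.2446 -0.1372] 0.2669199993696087 9.65
```

View pics/s10.png

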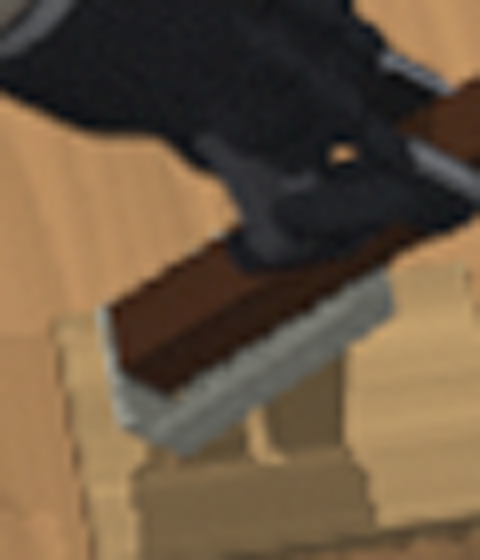

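Request:
move_arm(
  rows=[
    {"tx": 0.003,"ty": 0,"tz": 0.0,"ax": 0,"ay": 0.1,"az": 0,"jaw": 255},
    {"tx": 0.003,"ty": 0,"tz": 0,"ax": 0,"ay": 0,"az": 0,"jaw": 255},
  ],
)

```text
time: 9.9
tool_pos: [0.5826, -0.2359, 0.1234]
tool_rot: [0.388, 0.02, 0.921, -0.008]
contact_force: [6.0, 3.4, 5.1]
gripper_width: 0.265
```

```bash
python3 d.py .00 .00
```

```text
rotvec deg(tool) [-0.2442  0.651  -0.3015] shift cur-frame mm [ 1.4092 -0.7926  5.3143] final-frame mm [ 1.353  -0.808   5.3265]
blank in trough mm [1.2985 1.0582 4.8303] F in trough axes [ 7.8047  3.5887 -0.5356] 0.2651531907357614 9.9
```

Request:
move_arm(
  rows=[
    {"tx": 0.0,"ty": 0,"tz": 0.002,"ax": 0,"ay": 0.5,"az": -0.2,"jaw": 255},
    {"tx": 0.001,"ty": 0,"tz": 0.001,"ax": 0,"ay": 0,"az": 0,"jaw": 255},
  ],
)

```text
time: 10.1
tool_pos: [0.5846, -0.236, 0.122]
tool_rot: [0.384, 0.018, 0.923, -0.009]
contact_force: [-10.5, 3.9, 15.7]
gripper_width: 0.267
```

```bash
python3 d.py .00 .00
```

```text
rotvec deg(tool) [-0.2114  0.2055 -0.0572] shift cur-frame mm [ 1.7293 -0.7077  2.8525] final-frame mm [ 1.7198 -0.7165  2.8561]
blank in trough mm [1.7018 0.7785 2.6995] F in trough axes [ 3.5182  3.4814 18.6268] 0.267268508982673 10.1
```

Request:
move_arm(
  rows=[
    {"tx": 0.0,"ty": 0,"tz": -0.001,"ax": 0,"ay": 0,"az": 0,"jaw": 255},
    {"tx": 0,"ty": 0,"tz": 0,"ax": 0,"ay": 0,"az": 0,"jaw": 90},
    {"tx": 0,"ty": 0,"tz": 0,"ax": 0,"ay": 0,"az": 0,"jaw": 90},
    {"tx": 0,"ty": 0,"tz": 0,"ax": 0,"ay": 0,"az": 0,"jaw": 90},
    {"tx": 0,"ty": 0,"tz": 0,"ax": 0,"ay": 0,"az": 0,"jaw": 90},
  ],
)

```text
time: 10.6
tool_pos: [0.5819, -0.235, 0.1186]
tool_rot: [0.381, 0.018, 0.924, -0.008]
contact_force: [0.1, -0.2, 0.0]
gripper_width: 0.645
```

```bash
python3 d.py .00 .00; python3 - <<'E'
from h import *
st()
f=grab('side');cv2.imwrite('pics/s11.png',cv2.resize(f['color'][240:330,260:350,::-1],None,fx=6.5,fy=6.5,interpolation=2))
E
```

```text
rotvec deg(tool) [-0.1019 -0.1629 -0.0677] shift cur-frame mm [-2.5959 -1.6126  2.4104] final-frame mm [-2.5871 -1.6199  2.4149]
blank in trough mm [-2.5724  1.6806  2.5388] F in trough axes [ 0.0721 -0.2272 -0.0163] 0.6453013794120867 10.6
t 10.6 p [ 0.5819 -0.235   0.1186] 
R [[-0.709, 0.039, 0.705], [0.027, 0.999, -0.028], [-0.705, -0.0, -0.709]] 
F [ 0.0542 -0.2293  0.0394] w 0.6453013794120867 q [-0.7    -0.1735  2.1742  0.8093  0.6409 -2.7744]
```

View pics/s11.png

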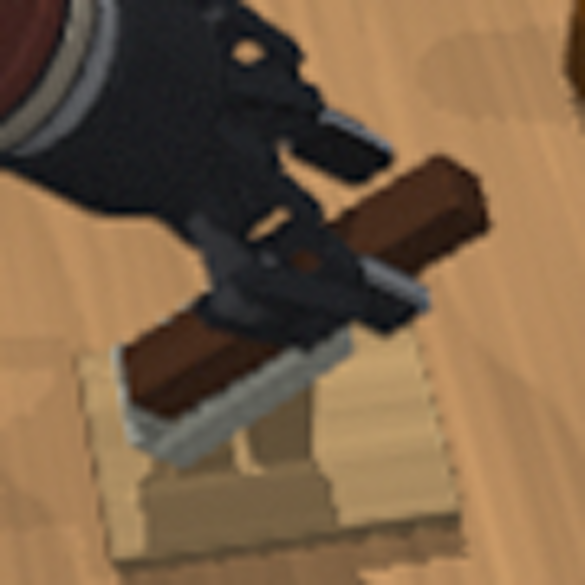

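Request:
move_arm(
  rows=[
    {"tx": 0.0,"ty": 0,"tz": -0.03,"ax": 0,"ay": 0,"az": 0,"jaw": 90},
    {"tx": 0,"ty": 0,"tz": -0.045,"ax": 0,"ay": 0,"az": 0,"jaw": 90},
    {"tx": 0,"ty": 0,"tz": -0.045,"ax": 0,"ay": 0,"az": 0,"jaw": 90},
  ],
)

```text
time: 10.95
tool_pos: [0.4946, -0.2286, 0.1972]
tool_rot: [0.375, 0.018, 0.927, -0.002]
contact_force: [0.2, -1.0, 0.9]
gripper_width: 0.649
```

```bash
python3 - <<'E'
from h import *
f=grab('side');a=cv2.resize(f['color'][250:335,265:335,::-1],None,fx=6,fy=6,interpolation=2)
f=grab('top');b=cv2.resize(f['color'][180:250,345:395,::-1],None,fx=7,fy=7,interpolation=2)
c=np.zeros((510,780,3),np.uint8);c[:a.shape[0],:a.shape[1]]=a;c[:b.shape[0],425:425+b.shape[1]]=b[:, :355];cv2.imwrite('pics/st12.png',c);st()
E
```

```text
t 11.05 p [ 0.4958 -0.2316  0.205 ] 
R [[-0.71, 0.038, 0.703], [0.027, 0.999, -0.027], [-0.704, -0.001, -0.711]] 
F [ 0.3781 -0.6099  1.6343] w 0.6455453175875372 q [-0.8423 -0.5347  2.2819  0.6897  0.9202 -2.6699]
```

View pics/st12.png

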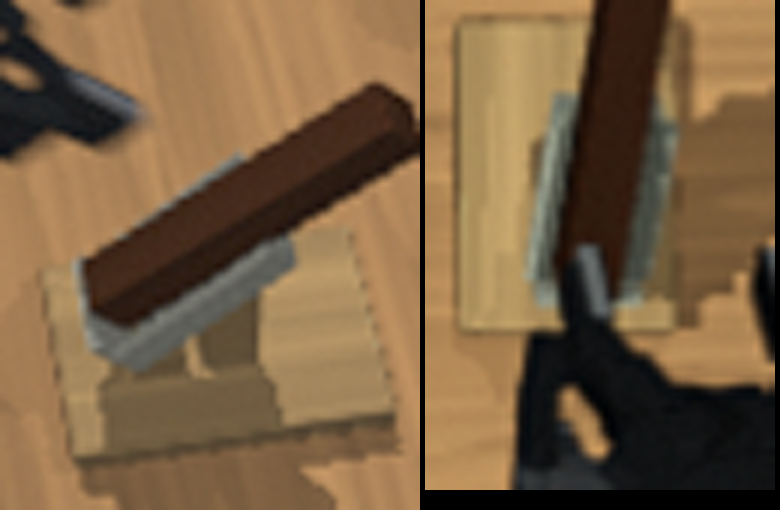

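The side view shows the blank's lower end at about (90,300), hard against the stop and down on the floor. The top view shows it centred between the lips. Next I'll regrasp with the tool pointing straight down.

Request:
move_arm(
  rows=[
    {"tx": 0.0,"ty": 0,"tz": -0.03,"ax": 0,"ay": 7.5,"az": 0,"jaw": 90},
    {"tx": 0,"ty": 0,"tz": -0.03,"ax": 0,"ay": 7.5,"az": 0,"jaw": 90},
    {"tx": 0,"ty": 0,"tz": -0.01,"ax": 0,"ay": 7.5,"az": 0,"jaw": 90},
    {"tx": 0,"ty": 0,"tz": 0,"ax": 0,"ay": 7.5,"az": 0,"jaw": 90},
    {"tx": 0,"ty": 0,"tz": 0,"ax": 0,"ay": 7.5,"az": 0,"jaw": 90},
    {"tx": 0,"ty": 0,"tz": 0,"ax": 0,"ay": 7.5,"az": 0,"jaw": 90},
  ],
)

```text
time: 11.65
tool_pos: [0.4467, -0.2301, 0.2572]
tool_rot: [-0.018, 0.023, 1.0, -0.001]
contact_force: [-0.4, 0.2, -0.1]
gripper_width: 0.648
```

```bash
cat > r.py <<'E'
from h import *
import sys
Q=trough();T2=T+Q@[.0015,.001,.0026];G=T2+Q[:,0]*.045
R=Rt(DN,d(YC+90));tgt=G+[0,0,float(sys.argv[1])];print(T2,tgt);delta(tgt,R);st()
E
python3 r.py .09
```

```text
[ 0.5503 -0.2345  0.0944] [ 0.5821 -0.2356  0.2162]
rotvec deg(tool) [-0.1037 -2.0635 -0.5567] shift cur-frame mm [-136.859     0.7848   36.125 ] final-frame mm [-135.4703   -0.6082   41.0296]
t 11.65 p [ 0.4467 -0.2301  0.2572] 
R [[-0.998, 0.046, -0.036], [0.046, 0.999, -0.0], [0.036, -0.002, -0.999]] 
F [-0.3825  0.1917 -0.1161] w 0.6478770970204857 q [-0.612  -0.2377  1.8416 -0.021   1.567  -2.1361]
```

Request:
move_arm(
  rows=[
    {"tx": -0.045,"ty": 0,"tz": 0.014,"ax": 0,"ay": -2,"az": -0.5,"jaw": 90},
    {"tx": -0.045,"ty": 0,"tz": 0.013,"ax": 0,"ay": 0,"az": 0,"jaw": 90},
    {"tx": -0.045,"ty": 0,"tz": 0.013,"ax": 0,"ay": 0,"az": 0,"jaw": 90},
    {"tx": 0,"ty": 0,"tz": 0,"ax": 0,"ay": 0,"az": 0,"jaw": 90},
    {"tx": 0,"ty": 0,"tz": 0,"ax": 0,"ay": 0,"az": 0,"jaw": 90},
  ],
)

```text
time: 12.15
tool_pos: [0.5902, -0.2335, 0.204]
tool_rot: [-0.006, 0.015, 1.0, 0.002]
contact_force: [-0.3, 0.1, 0.8]
gripper_width: 0.647
```

```bash
python3 r.py .09
```

```text
[ 0.5503 -0.2345  0.0944] [ 0.5821 -0.2356  0.2162]
rotvec deg(tool) [ 0.1811 -0.6901  0.3262] shift cur-frame mm [  8.2218  -2.3031 -12.1341] final-frame mm [  8.0618  -2.3879 -12.2247]
t 12.15 p [ 0.5902 -0.2335  0.204 ] 
R [[-0.999, 0.031, -0.012], [0.031, 1.0, 0.004], [0.012, 0.003, -1.0]] 
F [-0.2854  0.0668  0.7959] w 0.6466294396030154 q [-0.4929  0.1009  1.608  -0.0025  1.4449 -2.0324]
```

Request:
move_arm(
  rows=[
    {"tx": 0.008,"ty": -0.002,"tz": 0.015,"ax": 0.2,"ay": -0.7,"az": 0.3,"jaw": 90},
    {"tx": 0,"ty": 0,"tz": 0.02,"ax": 0,"ay": 0,"az": 0,"jaw": 90},
    {"tx": 0,"ty": 0,"tz": 0.01,"ax": 0,"ay": 0,"az": 0,"jaw": 90},
    {"tx": 0,"ty": 0,"tz": 0,"ax": 0,"ay": 0,"az": 0,"jaw": 90},
  ],
)

```text
time: 12.55
tool_pos: [0.5801, -0.2352, 0.1584]
tool_rot: [0.001, 0.018, 1.0, -0.0]
contact_force: [-1.0, 0.3, 1.4]
gripper_width: 0.649
```

```bash
python3 r.py -.014
```

```text
[ 0.5503 -0.2345  0.0944] [ 0.5821 -0.2356  0.1122]
rotvec deg(tool) [-0.0526  0.0856  0.0158] shift cur-frame mm [-1.9509 -0.3672 46.1459] final-frame mm [-2.02   -0.4091 46.1426]
t 12.55 p [ 0.5801 -0.2352  0.1584] 
R [[-0.999, 0.036, 0.001], [0.036, 0.999, -0.001], [-0.001, -0.001, -1.0]] 
F [-1.0032  0.2784  1.4138] w 0.6492135565359677 q [-0.5039  0.1075  1.6791 -0.0001  1.3532 -2.0383]
```

Request:
move_arm(
  rows=[
    {"tx": -0.002,"ty": 0,"tz": 0.015,"ax": 0,"ay": 0,"az": 0,"jaw": 90},
    {"tx": 0,"ty": 0,"tz": 0.015,"ax": 0,"ay": 0,"az": 0,"jaw": 90},
    {"tx": 0,"ty": 0,"tz": 0.01,"ax": 0,"ay": 0,"az": 0,"jaw": 90},
    {"tx": 0,"ty": 0,"tz": 0,"ax": 0,"ay": 0,"az": 0,"jaw": 90},
  ],
)

```text
time: 12.95
tool_pos: [0.5828, -0.236, 0.1181]
tool_rot: [0.003, 0.018, 1.0, -0.001]
contact_force: [-0.0, -0.2, -0.3]
gripper_width: 0.647
```

```bash
python3 r.py -.014; python3 - <<'E'
from h import *
f=grab('side');cv2.imwrite('pics/s13.png',cv2.resize(f['color'][220:330,260:360,::-1],None,fx=5.4,fy=5.4,interpolation=2))
E
```

```text
[ 0.5503 -0.2345  0.0944] [ 0.5821 -0.2356  0.1122]
rotvec deg(tool) [-0.1635  0.3131 -0.0114] shift cur-frame mm [0.7493 0.3404 5.8747] final-frame mm [0.7171 0.3238 5.8797]
t 12.95 p [ 0.5828 -0.236   0.1181] 
R [[-0.999, 0.037, 0.005], [0.037, 0.999, -0.003], [-0.005, -0.003, -1.0]] 
F [-0.0169 -0.2164 -0.3154] w 0.6468824035523276 q [-0.503   0.1498  1.7037 -0.0001  1.2819 -2.0369]
```

View pics/s13.png

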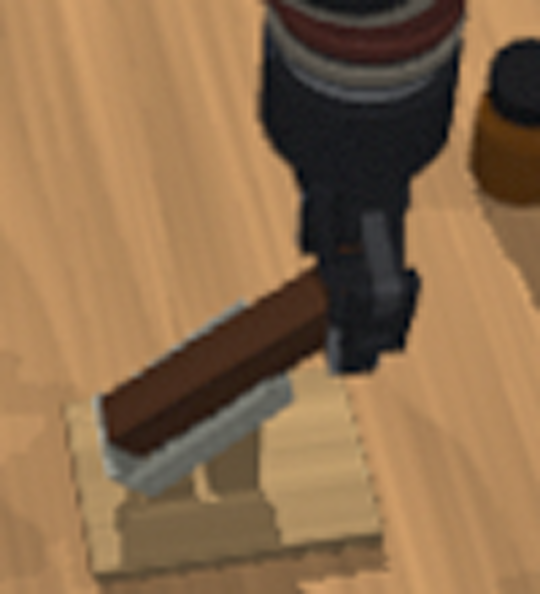

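The fingers straddle the free upper part of the blank, at about (360,300). I'll lower another 5 mm and close.

Request:
move_arm(
  rows=[
    {"tx": 0,"ty": 0,"tz": 0.005,"ax": 0,"ay": 0.3,"az": 0,"jaw": 90},
    {"tx": 0,"ty": 0,"tz": 0,"ax": 0,"ay": 0,"az": 0,"jaw": 255},
    {"tx": 0,"ty": 0,"tz": 0,"ax": 0,"ay": 0,"az": 0,"jaw": 255},
    {"tx": 0,"ty": 0,"tz": 0,"ax": 0,"ay": 0,"az": 0,"jaw": 255},
    {"tx": 0,"ty": 0,"tz": 0,"ax": 0,"ay": 0,"az": 0,"jaw": 255},
  ],
)

```text
time: 13.5
tool_pos: [0.5843, -0.2368, 0.1152]
tool_rot: [0.001, 0.018, 1.0, -0.002]
contact_force: [0.6, 0.1, -0.3]
gripper_width: 0.274
```

```bash
python3 r.py -.014
```

```text
[ 0.5503 -0.2345  0.0944] [ 0.5821 -0.2356  0.1122]
rotvec deg(tool) [-0.2673  0.1749  0.0036] shift cur-frame mm [2.2808 1.0568 3.0086] final-frame mm [2.2717 1.0426 3.0204]
t 13.5 p [ 0.5843 -0.2368  0.1152] 
R [[-0.999, 0.037, 0.003], [0.037, 0.999, -0.005], [-0.003, -0.005, -1.0]] 
F [ 0.6198  0.0512 -0.3056] w 0.27440816809354335 q [-0.5017  0.1576  1.7001 -0.0029  1.2791 -2.0351]
```

```bash
python3 - <<'E' 
from h import *
Q=trough();T2=T+Q@[.0015,.001,.0026];p,R=pose()
print('OFF2',R.T@(T2-p),'AX',R.T@Q[:,0],'LAT',R.T@Q[:,1]); np.savez('g2.npz',off=R.T@(T2-p),Q=R.T@Q)
E
```

```text
OFF2 [0.0342 0.0011 0.0207] AX [-0.7093 -0.0033 -0.7049] LAT [-0.0001  1.     -0.0047]
```

Request:
move_arm(
  rows=[
    {"tx": 0,"ty": 0,"tz": -0.02,"ax": 0,"ay": 0,"az": 0,"jaw": 255},
    {"tx": 0,"ty": 0,"tz": -0.045,"ax": 0,"ay": 0,"az": 0,"jaw": 255},
    {"tx": 0,"ty": 0,"tz": -0.045,"ax": 0,"ay": 0,"az": 0,"jaw": 255},
    {"tx": 0,"ty": 0,"tz": -0.045,"ax": 0,"ay": 0,"az": 0,"jaw": 255},
    {"tx": 0,"ty": 0,"tz": -0.03,"ax": 0,"ay": 0,"az": 0,"jaw": 255},
    {"tx": 0,"ty": 0,"tz": 0,"ax": 0,"ay": 0,"az": 0,"jaw": 255},
  ],
)

```text
time: 14.1
tool_pos: [0.5825, -0.2351, 0.3045]
tool_rot: [-0.001, 0.018, 1.0, -0.001]
contact_force: [0.5, 1.0, -0.3]
gripper_width: 0.271
```

```bash
python3 - <<'E'
from h import *
f=grab('side','s14.png');st()
E
cat > v.py <<'E'
from h import *
import sys
g=np.load('g2.npz');x,y,z=[float(a) for a in sys.argv[1:4]]
vx,vy=d(YV),d(YV+90)
# want blank frame: x up, y = vy (lat), z=x cross y
W=np.c_[[0,0,1.],vy,np.cross([0,0,1.],vy)];R=W@g['Q'].T
c=V+vx*x+vy*y+[0,0,.075+z];tgt=c-R@g['off'];print('tgt',tgt);delta(tgt,R)
p,Rn=pose();b=p+Rn@g['off'];q=b-V;print('blank rel seat mm',1e3*np.array([q@vx,q@vy,q[2]-.075]),'tilt axis',(Rn@g['Q'])[:,0]);st()
E
python3 v.py 0 -.014 .12
```

```text
t 14.15 p [ 0.5819 -0.2348  0.3019] 
R [[-0.999, 0.037, -0.004], [0.037, 0.999, -0.0], [0.004, -0.001, -1.0]] 
F [ 1.016  -0.3725 -1.5806] w 0.2724655018125745 q [-0.501   0.0287  1.5209 -0.0023  1.5952 -2.0351]
tgt [0.5454 0.2564 0.2458]
rotvec deg(tool) [  0.8872 -45.3933   1.7217] shift cur-frame mm [ 54.3436 489.4848  56.0306] final-frame mm [ 88.4024 487.5828 -11.6651]
blank rel seat mm [  44.1178 -502.551   194.3507] tilt axis [ 0.7114 -0.0291  0.7021]
t 14.15 p [ 0.5819 -0.2348  0.3019] 
R [[-0.999, 0.037, -0.004], [0.037, 0.999, -0.0], [0.004, -0.001, -1.0]] 
F [ 1.016  -0.3725 -1.5806] w 0.2724655018125745 q [-0.501   0.0287  1.5209 -0.0023  1.5952 -2.0351]
```

View pics/s14.png

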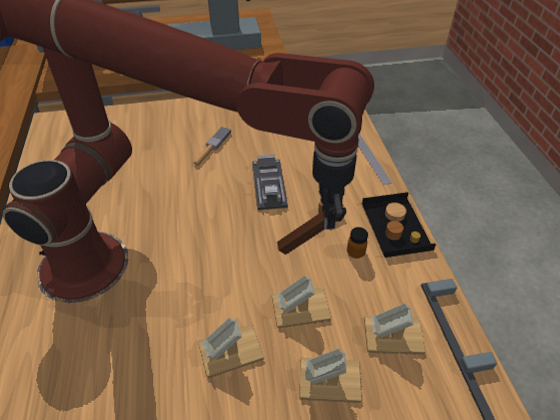

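Request:
move_arm(
  rows=[
    {"tx": 0.003,"ty": 0.03,"tz": 0,"ax": 0,"ay": 0,"az": 0,"jaw": 255},
    {"tx": 0.005,"ty": 0.048,"tz": 0,"ax": 0,"ay": 0,"az": 0.2,"jaw": 255},
    {"tx": 0.005,"ty": 0.048,"tz": 0,"ax": 0,"ay": 0,"az": 0.2,"jaw": 255},
    {"tx": 0.005,"ty": 0.048,"tz": 0,"ax": 0,"ay": 0,"az": 0.2,"jaw": 255},
    {"tx": 0.005,"ty": 0.048,"tz": 0,"ax": 0,"ay": 0,"az": 0.2,"jaw": 255},
    {"tx": 0.005,"ty": 0.048,"tz": 0,"ax": 0,"ay": 0,"az": 0.2,"jaw": 255},
    {"tx": 0.005,"ty": 0.048,"tz": 0,"ax": 0,"ay": 0,"az": 0.2,"jaw": 255},
    {"tx": 0.005,"ty": 0.048,"tz": 0,"ax": 0,"ay": 0,"az": 0.2,"jaw": 255},
    {"tx": 0.005,"ty": 0.048,"tz": 0,"ax": 0,"ay": 0,"az": 0.2,"jaw": 255},
    {"tx": 0.005,"ty": 0.03,"tz": 0,"ax": 0,"ay": 0,"az": 0,"jaw": 255},
    {"tx": 0,"ty": 0,"tz": 0,"ax": 0,"ay": 0,"az": 0,"jaw": 255},
    {"tx": 0,"ty": 0,"tz": 0,"ax": 0,"ay": 0,"az": 0,"jaw": 255},
  ],
)

```text
time: 15.35
tool_pos: [0.5446, 0.2257, 0.2687]
tool_rot: [-0.023, 0.035, 0.999, -0.001]
contact_force: [-0.6, 0.3, -1.2]
gripper_width: 0.274
```

```bash
python3 v.py 0 -.014 .12
```

```text
tgt [0.5454 0.2564 0.2458]
rotvec deg(tool) [ -0.0271 -47.8526  -0.0038] shift cur-frame mm [ 0.3051 30.7041 22.7937] final-frame mm [17.1084 30.6952 15.083 ]
blank rel seat mm [-24.4493 -44.4734 162.5949] tilt axis [ 0.7396 -0.0525  0.671 ]
t 15.35 p [0.5446 0.2257 0.2687] 
R [[-0.996, 0.07, -0.047], [0.07, 0.998, -0.0], [0.047, -0.004, -0.999]] 
F [-0.5986  0.2877 -1.2048] w 0.2740054475676174 q [ 0.2612 -0.0216  1.6264  0.0116  1.5822 -1.2399]
```

Request:
move_arm(
  rows=[
    {"tx": 0,"ty": 0.005,"tz": -0.003,"ax": 0,"ay": -8,"az": 0,"jaw": 255},
    {"tx": 0,"ty": 0.005,"tz": -0.003,"ax": 0,"ay": -8,"az": 0,"jaw": 255},
    {"tx": 0,"ty": 0.005,"tz": -0.003,"ax": 0,"ay": -8,"az": 0,"jaw": 255},
    {"tx": 0,"ty": 0.005,"tz": -0.003,"ax": 0,"ay": -8,"az": 0,"jaw": 255},
    {"tx": 0,"ty": 0.005,"tz": -0.003,"ax": 0,"ay": -8,"az": 0,"jaw": 255},
    {"tx": 0,"ty": 0.005,"tz": -0.003,"ax": 0,"ay": -7.5,"az": 0,"jaw": 255},
    {"tx": 0,"ty": 0,"tz": 0,"ax": 0,"ay": 0,"az": 0,"jaw": 255},
  ],
)

```text
time: 16.05
tool_pos: [0.5412, 0.2455, 0.272]
tool_rot: [0.388, 0.035, 0.921, -0.022]
contact_force: [-0.4, -0.2, -1.7]
gripper_width: 0.271
```

```bash
python3 v.py 0 -.014 .12
```

```text
tgt [0.5454 0.2564 0.2458]
rotvec deg(tool) [-0.8806  0.5194 -0.0822] shift cur-frame mm [16.335  11.5432 20.469 ] final-frame mm [16.1316 11.2494 20.7914]
blank rel seat mm [ -3.0475 -25.4249 146.0434] tilt axis [-0.0083  0.0105  0.9999]
t 16.05 p [0.5412 0.2455 0.272 ] 
R [[-0.697, 0.081, 0.713], [0.048, 0.997, -0.067], [-0.716, -0.013, -0.698]] 
F [-0.4207 -0.2202 -1.7119] w 0.2707338074815356 q [ 0.4854 -0.4098  2.0904 -0.5577  0.8343 -0.7635]
```

Request:
move_arm(
  rows=[
    {"tx": 0.016,"ty": 0.011,"tz": 0.02,"ax": -0.9,"ay": 0.5,"az": 0,"jaw": 255},
    {"tx": 0,"ty": 0,"tz": 0,"ax": 0,"ay": 0,"az": 0,"jaw": 255},
    {"tx": 0,"ty": 0,"tz": 0,"ax": 0,"ay": 0,"az": 0,"jaw": 255},
  ],
)

```text
time: 16.35
tool_pos: [0.5462, 0.2525, 0.2458]
tool_rot: [0.382, 0.034, 0.924, -0.016]
contact_force: [-0.8, 0.4, 0.3]
gripper_width: 0.272
```

```bash
python3 v.py 0 -.014 .06;python3 - <<'E'
from h import *
f=grab('side');a=f['color'][70:220,220:340,::-1];a=cv2.resize(a,None,fx=3.6,fy=3.6,interpolation=2)
f=grab('top');b=f['color'][160:260,160:260,::-1];b=cv2.resize(b,None,fx=3.6,fy=3.6,interpolation=2)
c=np.zeros((540,792,3),np.uint8);c[:,:432]=a;c[:360,432:]=b;cv2.imwrite('pics/st15.png',c)
E
```

```text
tgt [0.5454 0.2564 0.1858]
rotvec deg(tool) [-0.2524 -0.2683 -0.1682] shift cur-frame mm [43.1489  4.054  41.6698] final-frame mm [43.3318  3.9977 41.485 ]
blank rel seat mm [  0.9342 -17.791  120.0344] tilt axis [0.0047 0.0007 1.    ]
t 16.35 p [0.5462 0.2525 0.2458] 
R [[-0.706, 0.075, 0.704], [0.05, 0.997, -0.056], [-0.706, -0.004, -0.708]] 
F [-0.7689  0.3612  0.272 ] w 0.27207778132975113 q [ 0.4851 -0.3655  2.0977 -0.5593  0.7918 -0.7413]
```

View pics/st15.png

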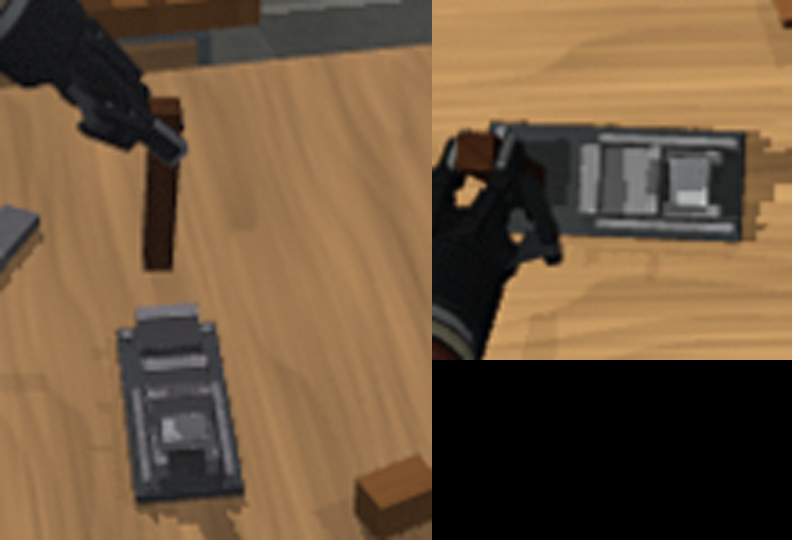

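Request:
move_arm(
  rows=[
    {"tx": 0.015,"ty": 0.004,"tz": 0.014,"ax": -0.2,"ay": -0.3,"az": -0.2,"jaw": 255},
    {"tx": 0.015,"ty": 0,"tz": 0.015,"ax": 0,"ay": 0,"az": 0,"jaw": 255},
    {"tx": 0.005,"ty": 0,"tz": 0.005,"ax": 0,"ay": 0,"az": 0,"jaw": 255},
    {"tx": 0,"ty": 0,"tz": 0,"ax": 0,"ay": 0,"az": 0,"jaw": 255},
  ],
)

```text
time: 16.85
tool_pos: [0.55, 0.2559, 0.2036]
tool_rot: [0.388, 0.034, 0.921, -0.014]
contact_force: [0.0, -0.1, -0.8]
gripper_width: 0.273
```

```bash
python3 v.py 0 -.014 .02
```

```text
tgt [0.5454 0.2564 0.1458]
rotvec deg(tool) [-0.0299  0.4934 -0.2947] shift cur-frame mm [44.6222  0.1012 37.0165] final-frame mm [44.3007  0.3105 37.3995]
blank rel seat mm [  5.043  -13.9699  77.7104] tilt axis [-0.0088 -0.0027  1.    ]
t 16.85 p [0.55   0.2559 0.2036] 
R [[-0.697, 0.073, 0.713], [0.051, 0.997, -0.053], [-0.715, -0.0, -0.699]] 
F [ 0.0229 -0.0723 -0.8006] w 0.27272787467711584 q [ 0.489  -0.3096  2.1332 -0.6282  0.7066 -0.6511]
```

Request:
move_arm(
  rows=[
    {"tx": 0.018,"ty": 0,"tz": 0.012,"ax": 0,"ay": 0.5,"az": -0.3,"jaw": 255},
    {"tx": 0.014,"ty": 0,"tz": 0.013,"ax": 0,"ay": 0,"az": 0,"jaw": 255},
    {"tx": 0.004,"ty": 0,"tz": 0.004,"ax": 0,"ay": 0,"az": 0,"jaw": 255},
    {"tx": 0,"ty": 0,"tz": 0,"ax": 0,"ay": 0,"az": 0,"jaw": 255},
  ],
)

```text
time: 17.25
tool_pos: [0.547, 0.2567, 0.1592]
tool_rot: [0.386, 0.032, 0.922, -0.014]
contact_force: [0.3, -0.2, -1.5]
gripper_width: 0.276
```

```bash
python3 v.py 0 -.014 .005; python3 - <<'E'
from h import *
f=grab('side');a=f['color'][110:220,220:320,::-1];a=cv2.resize(a,None,fx=4.3,fy=4.3,interpolation=2)
f=grab('top');b=f['color'][160:260,160:260,::-1];b=cv2.resize(b,None,fx=3.6,fy=3.6,interpolation=2)
c=np.zeros((540,792,3),np.uint8);c[:a.shape[0],:a.shape[1]]=a;c[:360,432:]=b;cv2.imwrite('pics/st16.png',c)
E
```

```text
tgt [0.5454 0.2564 0.1308]
rotvec deg(tool) [ 0.0615  0.2161 -0.1131] shift cur-frame mm [21.3285 -0.4411 18.704 ] final-frame mm [21.2586 -0.3789 18.7848]
blank rel seat mm [  1.8118 -13.4429  33.286 ] tilt axis [-0.0039 -0.0019  1.    ]
t 17.25 p [0.547  0.2567 0.1592] 
R [[-0.701, 0.07, 0.71], [0.048, 0.998, -0.051], [-0.712, -0.001, -0.702]] 
F [ 0.2799 -0.2383 -1.4757] w 0.27621272740414554 q [ 0.4918 -0.2535  2.1675 -0.6919  0.6382 -0.568 ]
```

View pics/st16.png

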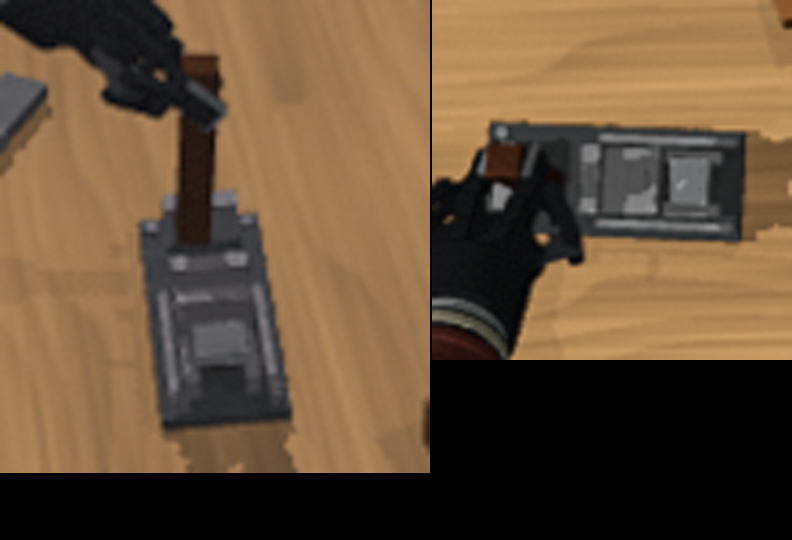

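Request:
move_arm(
  rows=[
    {"tx": 0.009,"ty": 0,"tz": 0.008,"ax": 0,"ay": 0.2,"az": -0.1,"jaw": 255},
    {"tx": 0.006,"ty": 0,"tz": 0.005,"ax": 0,"ay": 0,"az": 0,"jaw": 255},
    {"tx": 0.003,"ty": 0,"tz": 0.003,"ax": 0,"ay": 0,"az": 0,"jaw": 255},
    {"tx": 0,"ty": 0,"tz": 0,"ax": 0,"ay": 0,"az": 0,"jaw": 255},
  ],
)

```text
time: 17.75
tool_pos: [0.5472, 0.2578, 0.137]
tool_rot: [0.386, 0.032, 0.922, -0.013]
contact_force: [-0.7, 0.6, -0.8]
gripper_width: 0.272
```

```bash
python3 v.py 0 -.014 .00
```

```text
tgt [0.5454 0.2564 0.1258]
rotvec deg(tool) [ 0.1928  0.2715 -0.1163] shift cur-frame mm [ 9.2281 -1.5128  6.5765] final-frame mm [ 9.1998 -1.4719  6.6251]
blank rel seat mm [  1.9747 -12.3581  11.1507] tilt axis [-0.005  -0.0035  1.    ]
t 17.75 p [0.5472 0.2578 0.137 ] 
R [[-0.7, 0.069, 0.711], [0.048, 0.998, -0.049], [-0.713, 0.0, -0.702]] 
F [-0.7236  0.557  -0.824 ] w 0.27242621748273366 q [ 0.4927 -0.2169  2.1794 -0.7364  0.5996 -0.5126]
```

Request:
move_arm(
  rows=[
    {"tx": 0.005,"ty": -0.001,"tz": 0.003,"ax": 0.2,"ay": 0.3,"az": -0.1,"jaw": 255},
    {"tx": 0.002,"ty": 0,"tz": 0.002,"ax": 0,"ay": 0,"az": 0,"jaw": 255},
    {"tx": 0,"ty": 0,"tz": 0,"ax": 0,"ay": 0,"az": 0,"jaw": 255},
  ],
)

```text
time: 18.05
tool_pos: [0.5459, 0.2569, 0.128]
tool_rot: [0.384, 0.032, 0.923, -0.015]
contact_force: [-0.1, -0.5, 0.1]
gripper_width: 0.272
```

```bash
python3 v.py 0 -.014 .00
```

```text
tgt [0.5454 0.2564 0.1258]
rotvec deg(tool) [-0.013  -0.0362 -0.0083] shift cur-frame mm [ 1.8708 -0.5267  1.2011] final-frame mm [ 1.8716 -0.5267  1.1998]
blank rel seat mm [  0.4459 -13.4672   2.1774] tilt axis [0.0006 0.     1.    ]
t 18.05 p [0.5459 0.2569 0.128 ] 
R [[-0.704, 0.07, 0.707], [0.047, 0.998, -0.052], [-0.709, -0.003, -0.705]] 
F [-0.0576 -0.5469  0.0519] w 0.2724485337207236 q [ 0.4931 -0.2037  2.1836 -0.7487  0.5927 -0.4974]
```

Request:
move_arm(
  rows=[
    {"tx": 0.001,"ty": 0,"tz": 0.001,"ax": 0,"ay": 0,"az": 0,"jaw": 255},
    {"tx": 0.001,"ty": 0,"tz": 0.001,"ax": 0,"ay": 0,"az": 0,"jaw": 255},
  ],
)

```text
time: 18.25
tool_pos: [0.5463, 0.2571, 0.1258]
tool_rot: [0.384, 0.031, 0.923, -0.015]
contact_force: [-1.9, -0.7, 3.9]
gripper_width: 0.272
```

```bash
python3 v.py 0 -.014 .00
```

```text
tgt [0.5454 0.2564 0.1258]
rotvec deg(tool) [ 0.0101  0.0384 -0.0069] shift cur-frame mm [ 0.6199 -0.7477 -0.6324] final-frame mm [ 0.6204 -0.7478 -0.6318]
blank rel seat mm [  0.914  -13.2475  -0.0139] tilt axis [-0.0007 -0.0002  1.    ]
t 18.25 p [0.5463 0.2571 0.1258] 
R [[-0.703, 0.069, 0.708], [0.047, 0.998, -0.052], [-0.71, -0.003, -0.704]] 
F [-1.8997 -0.7459  3.8866] w 0.27248310565074807 q [ 0.493  -0.1989  2.1843 -0.756   0.5878 -0.4893]
```

Request:
move_arm(
  rows=[
    {"tx": 0,"ty": 0,"tz": 0,"ax": 0,"ay": 0,"az": 0,"jaw": 200},
    {"tx": 0,"ty": 0,"tz": 0,"ax": 0,"ay": 0,"az": 0,"jaw": 120},
    {"tx": 0,"ty": 0,"tz": 0,"ax": 0,"ay": 0,"az": 0,"jaw": 90},
    {"tx": 0,"ty": 0,"tz": 0,"ax": 0,"ay": 0,"az": 0,"jaw": 90},
    {"tx": 0,"ty": 0,"tz": 0,"ax": 0,"ay": 0,"az": 0,"jaw": 90},
  ],
)

```text
time: 18.75
tool_pos: [0.547, 0.2575, 0.1271]
tool_rot: [0.385, 0.032, 0.922, -0.014]
contact_force: [1.5, 0.3, -0.3]
gripper_width: 0.644
```

```bash
python3 - <<'E'
from h import *
f=grab('side');a=f['color'][110:220,220:320,::-1];a=cv2.resize(a,None,fx=4.3,fy=4.3,interpolation=2)
f=grab('top');b=f['color'][160:260,160:260,::-1];b=cv2.resize(b,None,fx=3.6,fy=3.6,interpolation=2)
c=np.zeros((540,792,3),np.uint8);c[:a.shape[0],:a.shape[1]]=a;c[:360,432:]=b;cv2.imwrite('pics/st17.png',c);st()
E
```

```text
t 18.85 p [0.547  0.2575 0.1271] 
R [[-0.702, 0.069, 0.709], [0.047, 0.998, -0.051], [-0.711, -0.002, -0.703]] 
F [0.2395 0.0217 0.2089] w 0.6485136801433489 q [ 0.493  -0.1995  2.1831 -0.7563  0.5872 -0.4891]
```

View pics/st17.png

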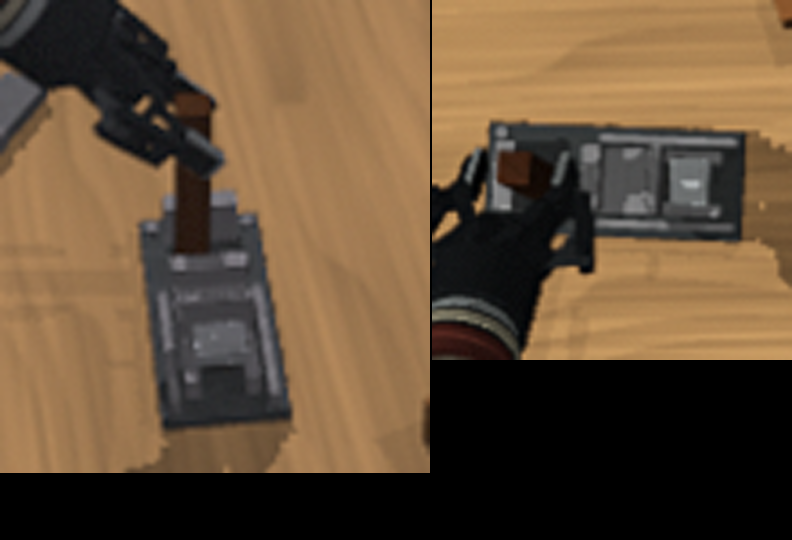

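Request:
move_arm(
  rows=[
    {"tx": 0,"ty": 0,"tz": -0.02,"ax": 0,"ay": 0,"az": 0,"jaw": 90},
    {"tx": 0,"ty": 0,"tz": -0.03,"ax": 0,"ay": 0,"az": 0,"jaw": 90},
    {"tx": 0,"ty": 0,"tz": -0.045,"ax": 0,"ay": 0,"az": 0,"jaw": 90},
    {"tx": 0,"ty": 0,"tz": -0.045,"ax": 0,"ay": 0,"az": 0,"jaw": 90},
    {"tx": 0,"ty": 0,"tz": -0.03,"ax": 0,"ay": 0,"az": 0,"jaw": 90},
  ],
)

```text
time: 19.35
tool_pos: [0.4227, 0.2639, 0.2452]
tool_rot: [0.38, 0.033, 0.924, -0.017]
contact_force: [0.6, -0.5, 1.1]
gripper_width: 0.651
```

```bash
python3 - <<'E'
from h import *
f=grab('side');a=f['color'][110:220,230:310,::-1];a=cv2.resize(a,None,fx=4.9,fy=4.9,interpolation=2)
f=grab('top');b=f['color'][175:240,165:260,::-1];b=cv2.resize(b,None,fx=4.2,fy=4.2,interpolation=2)
c=np.zeros((540,792,3),np.uint8);c[:a.shape[0],:a.shape[1]]=a;c[:b.shape[0],393:393+b.shape[1]]=b;cv2.imwrite('pics/st18.png',c);st()
E
```

```text
t 19.45 p [0.4236 0.2654 0.2481] 
R [[-0.705, 0.071, 0.706], [0.048, 0.997, -0.053], [-0.708, -0.003, -0.707]] 
F [0.1253 0.2813 0.1643] w 0.6450639285947656 q [ 0.6837 -0.6243  2.2655 -0.6291  0.9737 -0.5972]
```

View pics/st18.png

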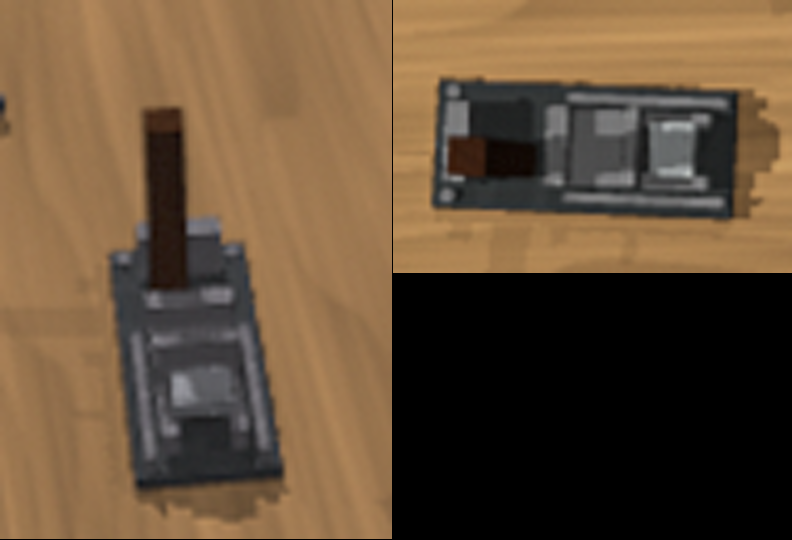

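```bash
python3 - <<'E'
from h import *
S=grab('side');Tp=grab('top')
for n,f in (('side',S),('top',Tp)):
    M=cv2.inRange(f['color'],(25,5,0),(110,60,45))
    p=proj(f,V+[0,-.014,.08])[0]
    for c in cv2.findContours(M,cv2.RETR_EXTERNAL,2)[0]:
        if cv2.contourArea(c)>40 and cv2.pointPolygonTest(c,(float(p[0]),float(p[1])),True)>-15: print(n,cv2.boundingRect(c),cv2.minAreaRect(c))
a=c2p(165,175,4.2);b=c2p(230,110,4.9)
# top-face corners: top crop x offset 393
tp=[(450-393,138),(488-393,138),(488-393,175),(447-393,175)]
for q in tp: print('topface',onp(Tp,*a(*q),.162))
for q in [(143,110),(181,108),(184,130),(146,133)]: print('topface side',onp(S,*b(*q),.162))
for q in [(149,288),(188,288)]: print('side bottom',onp(S,*b(*q),.048))
for L,q in [('fixjaw side back',[(137,226),(218,218)]),('slide jaw',[(145,293),(232,288)])]:
    for u in q: print(L,onp(S,*b(*u),.048))
E
```

```text
side (257, 132, 19, 37) ((265.0499572753906, 149.85000610351562), (36.769554138183594, 15.132086753845215), 81.8698959350586)
top (178, 198, 23, 21) ((188.7008514404297, 208.2090301513672), (19.19357681274414, 22.54340171813965), 84.80557250976562)
topface [0.5326 0.2701 0.162 ]
topface [0.5319 0.2467 0.162 ]
topface [0.5096 0.247  0.162 ]
topface [0.5102 0.2721 0.162 ]
topface side [0.5154 0.2697 0.162 ]
topface side [0.538  0.2675 0.162 ]
topface side [0.5363 0.2461 0.162 ]
topface side [0.5138 0.2473 0.162 ]
side bottom [0.5107 0.2397 0.048 ]
side bottom [0.5346 0.2352 0.048 ]
fixjaw side back [0.5123 0.3003 0.048 ]
fixjaw side back [0.5646 0.2987 0.048 ]
slide jaw [0.5076 0.2355 0.048 ]
slide jaw [0.5615 0.2303 0.048 ]
```

The blank stands upright, but both views put it about 12 mm off the vice's middle in -x (centre x ≈ 0.524, middle ≈ 0.536). That's too close to the 15–16 mm limit, so I'll regrip it and shift it.

```bash
cat > w.py <<'E'
from h import *
import sys
tgt=np.array([float(a) for a in sys.argv[1:4]]);vy=d(YV+90);vx=d(YV)
delta(tgt,Rt(k*vx+[0,0,-k],vy));st()
E
python3 w.py .535 .2575 .140
```

```text
rotvec deg(tool) [-0.6164 -0.2775  0.0406] shift cur-frame mm [ -6.491    2.5619 151.7544] final-frame mm [ -5.7545   0.9332 151.8028]
t 19.55 p [0.4238 0.264  0.2433] 
R [[-0.709, 0.073, 0.701], [0.046, 0.997, -0.057], [-0.704, -0.008, -0.71]] 
F [-0.2679 -0.8669 -1.2355] w 0.6479066645648062 q [ 0.6809 -0.6185  2.2683 -0.629   0.9723 -0.5971]
```

Request:
move_arm(
  rows=[
    {"tx": -0.006,"ty": 0.002,"tz": 0.03,"ax": -0.5,"ay": -0.3,"az": 0,"jaw": 90},
    {"tx": 0,"ty": 0,"tz": 0.035,"ax": 0,"ay": 0,"az": 0,"jaw": 90},
    {"tx": 0,"ty": 0,"tz": 0.02,"ax": 0,"ay": 0,"az": 0,"jaw": 90},
    {"tx": 0,"ty": 0,"tz": 0,"ax": 0,"ay": 0,"az": 0,"jaw": 90},
  ],
)

```text
time: 19.95
tool_pos: [0.4903, 0.259, 0.1788]
tool_rot: [0.379, 0.031, 0.925, -0.016]
contact_force: [-1.0, -0.4, -0.1]
gripper_width: 0.651
```

```bash
python3 w.py .535 .2575 .140
```

```text
rotvec deg(tool) [-0.3399 -0.3848  0.1303] shift cur-frame mm [-4.6046  1.8305 59.0197] final-frame mm [-4.2043  1.4903 59.0591]
t 19.95 p [0.4903 0.259  0.1788] 
R [[-0.71, 0.069, 0.7], [0.045, 0.998, -0.052], [-0.702, -0.006, -0.712]] 
F [-1.042  -0.3516 -0.0794] w 0.651419612750834 q [ 0.5631 -0.4063  2.2418 -0.6596  0.7512 -0.578 ]
```

Request:
move_arm(
  rows=[
    {"tx": -0.004,"ty": 0.002,"tz": 0.02,"ax": -0.3,"ay": -0.4,"az": 0.1,"jaw": 90},
    {"tx": 0,"ty": 0,"tz": 0.02,"ax": 0,"ay": 0,"az": 0,"jaw": 90},
    {"tx": 0,"ty": 0,"tz": 0.01,"ax": 0,"ay": 0,"az": 0,"jaw": 90},
    {"tx": 0,"ty": 0,"tz": 0,"ax": 0,"ay": 0,"az": 0,"jaw": 90},
  ],
)

```text
time: 20.35
tool_pos: [0.5286, 0.2556, 0.1394]
tool_rot: [0.379, 0.031, 0.925, -0.016]
contact_force: [-0.7, -0.7, -0.6]
gripper_width: 0.647
```

```bash
python3 w.py .535 .2575 .140; python3 - <<'E'
from h import *
f=grab('side');a=f['color'][110:220,230:310,::-1];a=cv2.resize(a,None,fx=4.9,fy=4.9,interpolation=2)
f=grab('top');b=f['color'][175:240,165:260,::-1];b=cv2.resize(b,None,fx=4.2,fy=4.2,interpolation=2)
c=np.zeros((540,792,3),np.uint8);c[:a.shape[0],:a.shape[1]]=a;c[:b.shape[0],393:393+b.shape[1]]=b;cv2.imwrite('pics/st19.png',c)
E
```

```text
rotvec deg(tool) [-0.384  -0.4407  0.099 ] shift cur-frame mm [-4.883   2.3796  4.0006] final-frame mm [-4.8479  2.361   4.0539]
t 20.35 p [0.5286 0.2556 0.1394] 
R [[-0.711, 0.07, 0.7], [0.046, 0.998, -0.053], [-0.702, -0.006, -0.713]] 
F [-0.7205 -0.6973 -0.6031] w 0.6467305941860019 q [ 0.5082 -0.2625  2.206  -0.7097  0.6358 -0.5344]
```

View pics/st19.png

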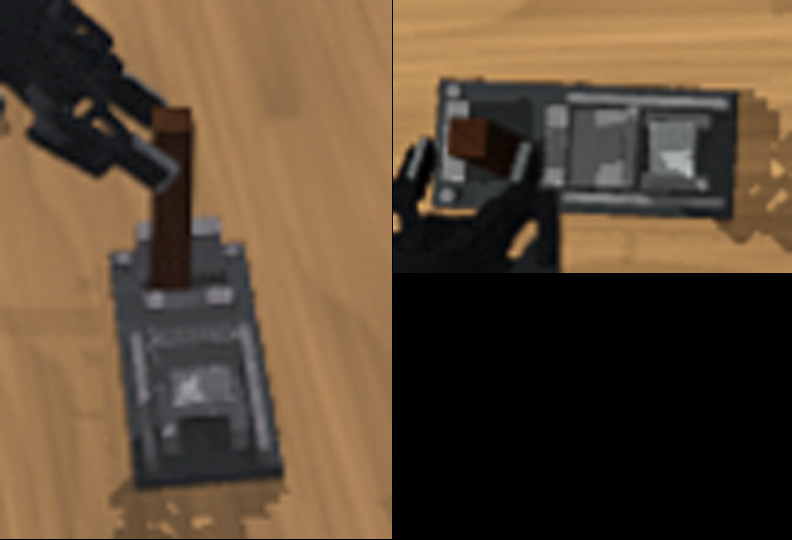

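```bash
python3 - <<'E'
from h import *
S=grab('side');Tp=grab('top')
a=cv2.resize(S['color'][125:175,245:285,::-1],None,fx=10,fy=10,interpolation=2)
b=cv2.resize(Tp['color'][190:225,170:205,::-1],None,fx=11,fy=11,interpolation=2)
c=np.zeros((500,785,3),np.uint8);c[:,:400]=a;c[:385,400:]=b;c=cv2.convertScaleAbs(c,alpha=1.6);cv2.imwrite('pics/st20.png',c)
A=c2p(245,125,10);B=c2p(170,190,11)
for x in (.524,.537):
    for z in (.05,.162):
        P=[[x+i,.258+j,z] for i,j in ((-.012,-.012),(.012,-.012),(.012,.012),(-.012,.012))]
        print(x,z,'side',((proj(S,P)-[245,125]+.5)*10).round().tolist(),'top',((proj(Tp,P)-[170,190]+.5)*11+[400,0]).round().tolist())
E
```

```text
0.524 0.05 side [[156.0, 420.0], [233.0, 410.0], [221.0, 360.0], [144.0, 369.0]] top [[702.0, 306.0], [701.0, 213.0], [608.0, 215.0], [609.0, 309.0]]
0.524 0.162 side [[143.0, 126.0], [226.0, 117.0], [212.0, 67.0], [131.0, 76.0]] top [[599.0, 284.0], [598.0, 180.0], [496.0, 183.0], [497.0, 287.0]]
0.537 0.05 side [[198.0, 415.0], [275.0, 405.0], [262.0, 355.0], [186.0, 364.0]] top [[701.0, 256.0], [700.0, 162.0], [607.0, 165.0], [608.0, 258.0]]
0.537 0.162 side [[188.0, 121.0], [270.0, 112.0], [256.0, 62.0], [175.0, 71.0]] top [[599.0, 228.0], [598.0, 124.0], [495.0, 127.0], [496.0, 230.0]]
```

View pics/st20.png

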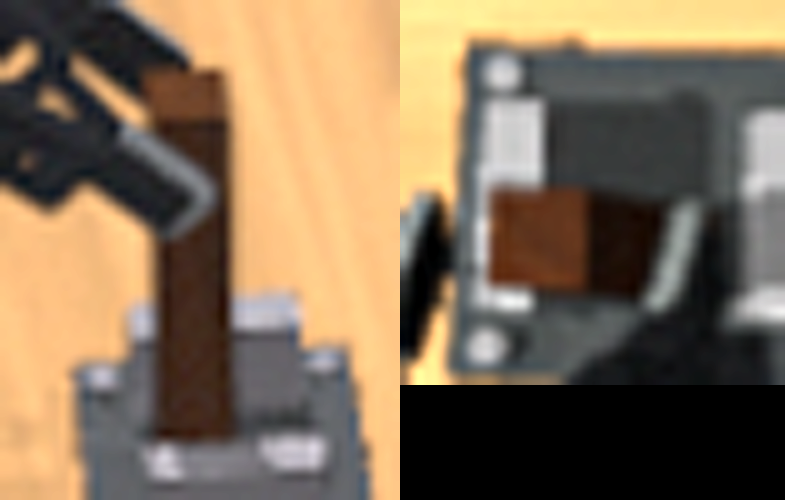

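```bash
python3 - <<'E'
from h import *
fr=[]
for i in range(4):
    Tp=grab('top')
    fr.append(cv2.resize(Tp['color'][185:225,165:215,::-1],None,fx=4,fy=4,interpolation=2))
S=grab('side')
cv2.imwrite('pics/seq.png',np.vstack([np.hstack(fr[:2]),np.hstack(fr[2:])])); st()
E
```

```text
t 20.8 p [0.5289 0.2568 0.1424] 
R [[-0.708, 0.068, 0.703], [0.046, 0.998, -0.05], [-0.705, -0.003, -0.71]] 
F [-0.1032  0.5171 -0.6864] w 0.6419990268701192 q [ 0.5098 -0.2666  2.2053 -0.7098  0.6355 -0.5343]
```

View pics/seq.png

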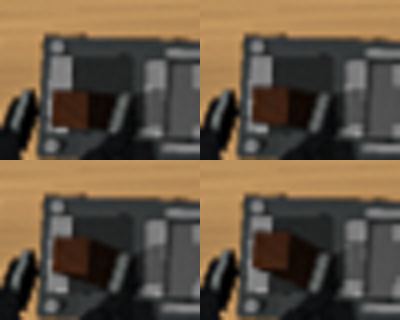

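The blank is still rocking along x. I'll grip it right away to steady it.

Request:
move_arm(
  rows=[
    {"tx": 0,"ty": 0.001,"tz": 0.006,"ax": 0,"ay": 0,"az": 0,"jaw": 255},
    {"tx": 0,"ty": 0,"tz": 0,"ax": 0,"ay": 0,"az": 0,"jaw": 255},
    {"tx": 0,"ty": 0,"tz": 0,"ax": 0,"ay": 0,"az": 0,"jaw": 255},
    {"tx": 0,"ty": 0,"tz": 0,"ax": 0,"ay": 0,"az": 0,"jaw": 255},
  ],
)

```text
time: 21.2
tool_pos: [0.5338, 0.2581, 0.1389]
tool_rot: [0.382, 0.031, 0.924, -0.014]
contact_force: [-1.8, -0.1, 0.7]
gripper_width: 0.265
```

```bash
python3 - <<'E'
from h import *
S=grab('side');Tp=grab('top')
a=cv2.resize(S['color'][125:175,245:285,::-1],None,fx=10,fy=10,interpolation=2)
b=cv2.resize(Tp['color'][190:225,170:205,::-1],None,fx=11,fy=11,interpolation=2)
c=np.zeros((500,785,3),np.uint8);c[:,:400]=a;c[:385,400:]=b;c=cv2.convertScaleAbs(c,alpha=1.6);cv2.imwrite('pics/st21.png',c)
st()
E
```

```text
t 21.3 p [0.5337 0.258  0.1389] 
R [[-0.707, 0.067, 0.704], [0.046, 0.998, -0.049], [-0.706, -0.002, -0.708]] 
F [ 0.0212 -0.6851  0.8441] w 0.269296690847362 q [ 0.5065 -0.2482  2.1978 -0.719   0.6236 -0.5247]
```

View pics/st21.png

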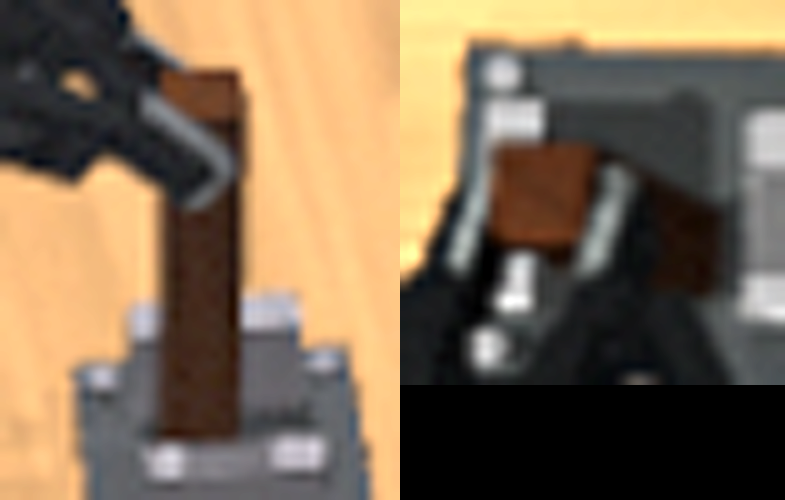

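Request:
move_arm(
  rows=[
    {"tx": -0.01,"ty": 0,"tz": -0.01,"ax": 0,"ay": 0,"az": 0,"jaw": 255},
    {"tx": -0.014,"ty": 0,"tz": -0.014,"ax": 0,"ay": -2.5,"az": 0,"jaw": 255},
    {"tx": -0.01,"ty": 0,"tz": -0.005,"ax": 0,"ay": 0,"az": 0,"jaw": 255},
    {"tx": 0,"ty": 0,"tz": 0,"ax": 0,"ay": 0,"az": 0,"jaw": 255},
    {"tx": 0,"ty": 0,"tz": 0,"ax": 0,"ay": 0,"az": 0,"jaw": 255},
  ],
)

```text
time: 21.8
tool_pos: [0.5356, 0.2569, 0.1816]
tool_rot: [0.399, 0.031, 0.916, -0.016]
contact_force: [-0.3, 0.1, -1.5]
gripper_width: 0.264
```

```bash
cat > tilt.py <<'E'
from h import *
from scipy.optimize import least_squares
import sys
zoff=float(sys.argv[1]) if len(sys.argv)>1 else 0
S=grab('side');Tp=grab('top')
f=S; M=cv2.inRange(f['color'],(20,4,0),(120,70,50))
p=proj(f,np.array([.53,.258,.07+zoff]))[0];u0,v0=p.round().astype(int)
print('look',u0,v0)
L=[];Rr=[]
g=f['color'].astype(float); sat=g[:,:,0]-g[:,:,2]  # red-blue
for v in range(v0-40,v0+40):
    row=M[v,u0-25:u0+25]>0
    n,lab,s,c=cv2.connectedComponentsWithStats(row.astype(np.uint8)[None])
    if n<2: continue
    i=1+np.argmax(s[1:,4]); w=s[i,4]
    print(v,u0-25+s[i,0],u0-25+s[i,0]+w-1,end=' | ')
a=cv2.resize(S['color'][v0-55:v0+30,u0-35:u0+35,::-1],None,fx=6,fy=6,interpolation=2)
b=cv2.resize(Tp['color'][185:235,165:225,::-1],None,fx=6,fy=6,interpolation=2)
c=np.zeros((510,780,3),np.uint8);c[:,:420]=a;c[:300,420:]=b;c=cv2.convertScaleAbs(c,alpha=1.5);cv2.imwrite('pics/%s.png'%sys.argv[2],c)
for x in (.537,):
  z=.012+zoff
  for y in(-.012,):
    P=[[x+i,.258+y,z+h] for i in(-.012,.012) for h in (0,.06,.15)]
    print('\npred side L(bottom,60,top) R',proj(S,P).round(2).tolist())
st()
E
python3 tilt.py .04 st22
```

```text
look 265 148
108 240 254 | 109 240 253 | 110 240 253 | 111 240 253 | 112 240 250 | 113 240 250 | 114 248 255 | 115 246 254 | 116 248 255 | 117 249 257 | 118 250 257 | 119 240 249 | 120 240 258 | 121 253 268 | 122 240 251 | 123 246 258 | 124 250 258 | 125 240 247 | 126 240 247 | 127 242 248 | 128 258 264 | 129 243 246 | 130 247 250 | 131 251 252 | 132 267 269 | 133 266 269 | 134 262 269 | 135 262 269 | 136 262 269 | 137 262 269 | 138 262 269 | 139 262 269 | 140 262 269 | 141 262 269 | 142 262 269 | 143 262 269 | 144 262 269 | 145 262 269 | 146 262 269 | 147 262 269 | 148 262 269 | 149 262 269 | 150 262 269 | 151 262 269 | 152 262 269 | 153 263 269 | 154 263 269 | 155 263 269 | 156 263 269 | 157 263 269 | 158 263 270 | 159 262 270 | 160 262 270 | 161 262 270 | 162 263 270 | 163 263 270 | 164 263 269 | 165 275 275 | 166 271 275 | 167 260 275 | 168 259 268 | 172 277 277 | 185 279 279 | 186 279 279 | 
pred side L(bottom,60,top) R [[264.27, 165.48], [263.76, 150.13], [262.92, 125.24], [272.01, 164.54], [271.73, 149.19], [271.29, 124.31]]
t 21.9 p [0.5357 0.257  0.1815] 
R [[-0.679, 0.068, 0.731], [0.043, 0.998, -0.053], [-0.733, -0.005, -0.681]] 
F [-0.2271 -0.0461 -0.9416] w 0.2647207088781338 q [ 0.5129 -0.3151  2.1858 -0.7111  0.6692 -0.5589]
```

View pics/st22.png

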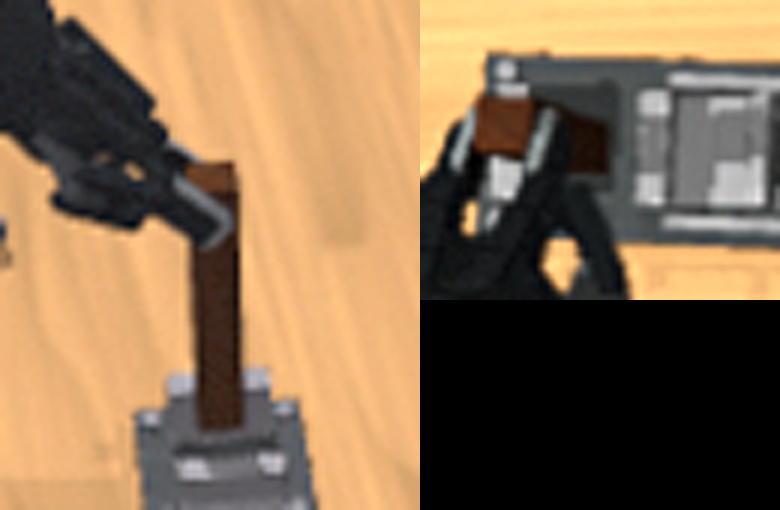

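```bash
cat > edge.py <<'E'
from h import *
import sys
r0,r1,zoff,xc=int(sys.argv[1]),int(sys.argv[2]),float(sys.argv[3]),float(sys.argv[4])
S=grab('side');g=S['color'][:,:,0].astype(float)
uc=int(proj(S,np.array([xc,.246,.087+zoff]))[0][0])
def cross(v,side):
    r=g[v];th=(r[uc-1:uc+2].mean()+np.median(r[uc+side*6:uc+side*11:side]))/2
    u=uc
    while r[u]<th and abs(u-uc)<14:u+=side
    return u-side*(r[u]-th)/(r[u]-r[u-side])
vs=np.arange(r0,r1)
for side,n in((1,'R'),(-1,'L')):
    e=np.array([cross(v,side) for v in vs]);c=np.polyfit(vs,e,1);k_=abs(e-np.polyval(c,vs))<.6
    c=np.polyfit(vs[k_],e[k_],1)
    P=proj(S,[[xc+side*.012,.246,.05+zoff],[xc+side*.012,.246,.14+zoff]]);sl=(P[1,0]-P[0,0])/(P[1,1]-P[0,1])
    print(n,'slope',c[0],'pred',sl,'tilt deg(+ = top to +x)',np.degrees(sl-c[0])*1.35,'u@mid',np.polyval(c,(r0+r1)/2),e.round(1))
E
python3 edge.py 142 160 .04 .535
```

```text
R slope 0.041790188127233056 pred 0.01931018483649914 tilt deg(+ = top to +x) -1.7388125711989952 u@mid 270.1429816901376 [269.7 269.9 270.  270.  269.9 269.9 270.  269.9 270.  269.9 270.1 270.4
 270.3 270.5 270.4 270.3 270.5 270.5]
L slope 0.038099836246196006 pred 0.03499584232959397 tilt deg(+ = top to +x) -0.24009176392503184 u@mid 261.7503986109896 [261.3 261.3 261.3 261.4 261.7 261.7 261.7 261.7 261.7 261.8 262.  262.
 262.  262.  261.9 261.9 261.5 261.2]
```

```bash
python3 - <<'E'
from h import *
Tp=grab('top'); A=c2p(165,185,6)
print(onp(Tp,*A(505-420,124.5),.2035)); st()
E
```

```text
[0.5345 0.2578 0.2035]
t 22.0 p [0.5356 0.2569 0.1812] 
R [[-0.68, 0.068, 0.73], [0.043, 0.998, -0.054], [-0.732, -0.005, -0.681]] 
F [-0.3148  0.7288 -0.5848] w 0.2677631240996234 q [ 0.513  -0.315   2.1861 -0.7114  0.6693 -0.5587]
```

Request:
move_arm(
  rows=[
    {"tx": 0.01,"ty": 0,"tz": 0.011,"ax": 0,"ay": 0,"az": 0,"jaw": 255},
    {"tx": 0.01,"ty": 0,"tz": 0.011,"ax": 0,"ay": 0,"az": 0,"jaw": 255},
    {"tx": 0.003,"ty": 0,"tz": 0.004,"ax": 0,"ay": 0,"az": 0,"jaw": 255},
    {"tx": 0,"ty": 0,"tz": 0,"ax": 0,"ay": 0,"az": 0,"jaw": 255},
  ],
)

```text
time: 22.4
tool_pos: [0.5388, 0.2563, 0.1444]
tool_rot: [0.398, 0.03, 0.917, -0.016]
contact_force: [-0.4, 0.5, -0.8]
gripper_width: 0.266
```

```bash
cat > x.py <<'E'
from h import *
R=np.array([[-.680,.068,.730],[.043,.998,-.054],[-.732,-.005,-.681]]);U,_,Vt=np.linalg.svd(R);R=U@Vt
delta(np.array([.539,.257,.140]),R);st()
E
python3 x.py
```

```text
rotvec deg(tool) [-0.0256 -0.0799  0.0303] shift cur-frame mm [3.1172 0.7621 3.0837] final-frame mm [3.1219 0.7591 3.0796]
t 22.4 p [0.5388 0.2563 0.1444] 
R [[-0.681, 0.068, 0.729], [0.042, 0.998, -0.054], [-0.731, -0.006, -0.682]] 
F [-0.4396  0.4851 -0.7736] w 0.2657471553096727 q [ 0.5078 -0.2503  2.2029 -0.7806  0.6075 -0.4743]
```

Request:
move_arm(
  rows=[
    {"tx": 0.002,"ty": 0,"tz": 0.002,"ax": 0,"ay": 0,"az": 0,"jaw": 255},
    {"tx": 0.001,"ty": 0,"tz": 0.001,"ax": 0,"ay": 0,"az": 0,"jaw": 255},
  ],
)

```text
time: 22.6
tool_pos: [0.5392, 0.2564, 0.1405]
tool_rot: [0.398, 0.03, 0.917, -0.016]
contact_force: [-0.8, 0.2, 0.5]
gripper_width: 0.268
```

```bash
python3 x.py; python3 edge.py 151 166 0 .537;python3 tilt.py 0 st23 | tail -3
```

```text
rotvec deg(tool) [-0.0113 -0.0528  0.0192] shift cur-frame mm [0.5719 0.5835 0.1526] final-frame mm [0.5722 0.5832 0.1522]
t 22.6 p [0.5392 0.2564 0.1405] 
R [[-0.681, 0.068, 0.729], [0.043, 0.998, -0.054], [-0.731, -0.006, -0.682]] 
F [-0.8342  0.1615  0.4683] w 0.26752461798566696 q [ 0.5076 -0.2427  2.2043 -0.7903  0.6006 -0.4627]
R slope 0.030053688287233652 pred 0.01800672322767135 tilt deg(+ = top to +x) -0.9318243427035594 u@mid 271.70548563552256 [271.3 271.3 271.4 271.6 271.8 271.7 271.9 274.4 274.3 271.7 272.2 271.7
 271.7 271.6 271.6]
L slope 0.009043566253234218 pred 0.03368025999231583 tilt deg(+ = top to +x) 1.9056310727477705 u@mid 263.0000067720828 [263.  263.  263.  263.  263.  263.1 263.  262.5 262.8 262.8 262.9 263.1
 263.2 263.2 263.2]
t 22.75 p [0.5394 0.2565 0.141 ] 
R [[-0.68, 0.068, 0.73], [0.043, 0.998, -0.053], [-0.732, -0.005, -0.681]] 
F [-0.3762  0.171  -0.9371] w 0.2679497549284125 q [ 0.5076 -0.2431  2.2039 -0.7901  0.6006 -0.463 ]
```

View pics/st23.png

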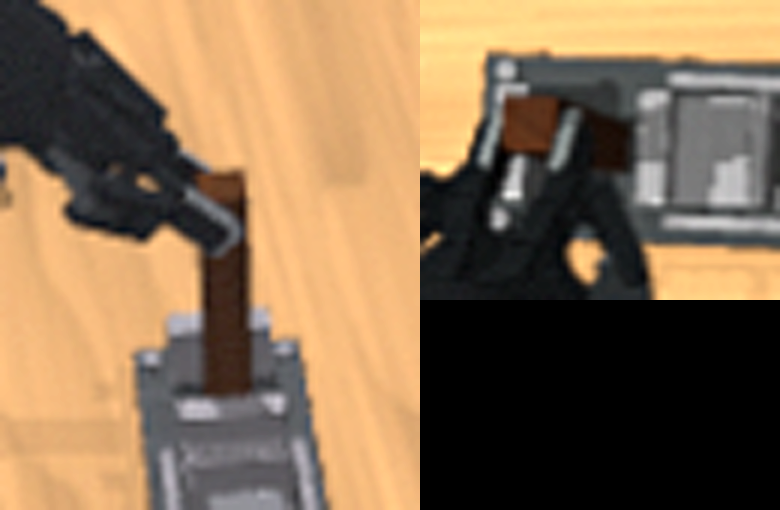

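Request:
move_arm(
  rows=[
    {"tx": 0.001,"ty": 0,"tz": 0.001,"ax": 0,"ay": 0,"az": 0,"jaw": 255},
    {"tx": 0.001,"ty": 0,"tz": 0.001,"ax": 0,"ay": 0,"az": 0,"jaw": 255},
  ],
)

```text
time: 22.95
tool_pos: [0.54, 0.2568, 0.1393]
tool_rot: [0.4, 0.03, 0.916, -0.016]
contact_force: [-0.7, 0.5, -1.0]
gripper_width: 0.266
```

```bash
python3 x.py
```

```text
rotvec deg(tool) [ 0.0553  0.0805 -0.0264] shift cur-frame mm [ 0.2191  0.0786 -1.2017] final-frame mm [ 0.2208  0.0776 -1.2014]
t 22.95 p [0.54   0.2568 0.1393] 
R [[-0.679, 0.068, 0.731], [0.043, 0.998, -0.053], [-0.733, -0.004, -0.68]] 
F [-0.6983  0.4757 -1.0015] w 0.2664658955005908 q [ 0.5075 -0.2388  2.2043 -0.7971  0.5957 -0.4548]
```

Request:
move_arm(
  rows=[
    {"tx": 0.001,"ty": 0,"tz": 0.001,"ax": 0,"ay": 0,"az": 0,"jaw": 255},
    {"tx": 0.001,"ty": 0,"tz": 0.001,"ax": 0,"ay": 0,"az": 0,"jaw": 255},
  ],
)

```text
time: 23.15
tool_pos: [0.5413, 0.2572, 0.1387]
tool_rot: [0.401, 0.03, 0.915, -0.015]
contact_force: [-0.7, 1.4, 0.8]
gripper_width: 0.268
```

```bash
python3 x.py
```

```text
rotvec deg(tool) [ 0.0772  0.2764 -0.017 ] shift cur-frame mm [ 0.5474 -0.3182 -2.5486] final-frame mm [ 0.5597 -0.3215 -2.5455]
t 23.15 p [0.5413 0.2572 0.1387] 
R [[-0.676, 0.068, 0.733], [0.043, 0.998, -0.052], [-0.735, -0.004, -0.678]] 
F [-0.7259  1.4454  0.778 ] w 0.26828686370891763 q [ 0.5074 -0.2347  2.2035 -0.8058  0.5914 -0.4464]
```

Request:
move_arm(
  rows=[
    {"tx": 0.0015,"ty": 0,"tz": 0,"ax": 0,"ay": 0.3,"az": 0,"jaw": 255},
    {"tx": 0.002,"ty": 0,"tz": 0,"ax": 0,"ay": 0,"az": 0,"jaw": 255},
  ],
)

```text
time: 23.35
tool_pos: [0.5404, 0.2578, 0.1387]
tool_rot: [0.401, 0.03, 0.916, -0.015]
contact_force: [0.8, -1.4, 4.7]
gripper_width: 0.266
```

```bash
python3 x.py
```

```text
rotvec deg(tool) [ 0.1219  0.204  -0.0005] shift cur-frame mm [-0.0833 -0.8469 -1.8944] final-frame mm [-0.0765 -0.851  -1.8929]
t 23.35 p [0.5404 0.2578 0.1387] 
R [[-0.677, 0.067, 0.733], [0.043, 0.998, -0.052], [-0.734, -0.004, -0.679]] 
F [ 0.7716 -1.3856  4.724 ] w 0.2661155536149028 q [ 0.5088 -0.2359  2.2041 -0.8033  0.5927 -0.4481]
```

Request:
move_arm(
  rows=[
    {"tx": 0,"ty": 0,"tz": 0,"ax": 0,"ay": 0,"az": 0,"jaw": 205},
    {"tx": 0,"ty": 0,"tz": 0,"ax": 0,"ay": 0,"az": 0,"jaw": 150},
    {"tx": 0,"ty": 0,"tz": 0,"ax": 0,"ay": 0,"az": 0,"jaw": 90},
    {"tx": 0,"ty": 0,"tz": 0,"ax": 0,"ay": 0,"az": 0,"jaw": 90},
  ],
)

```text
time: 23.75
tool_pos: [0.5392, 0.2576, 0.1367]
tool_rot: [0.399, 0.03, 0.916, -0.015]
contact_force: [-0.6, -0.1, -0.6]
gripper_width: 0.643
```

```bash
cat > seq.py <<'E'
from h import *
import sys
fr=[]
for i in range(6):
    f=grab('side' if i%2 else 'top'); im=f['color']
    c=im[185:225,165:215] if i%2==0 else im[125:175,240:290]
    fr.append(cv2.resize(c,(250,200 if i%2==0 else 250),interpolation=2)[:200,:,::-1])
cv2.imwrite('pics/%s.png'%sys.argv[1],np.vstack([np.hstack(fr[0::2]),np.hstack(fr[1::2])])); st()
E
python3 seq.py seq2
```

```text
t 24.05 p [0.5396 0.2577 0.1374] 
R [[-0.679, 0.067, 0.731], [0.044, 0.998, -0.051], [-0.733, -0.003, -0.68]] 
F [-0.2254  0.6903 -0.386 ] w 0.6468135289016528 q [ 0.509  -0.2355  2.2054 -0.802   0.5924 -0.4475]
```

View pics/seq2.png

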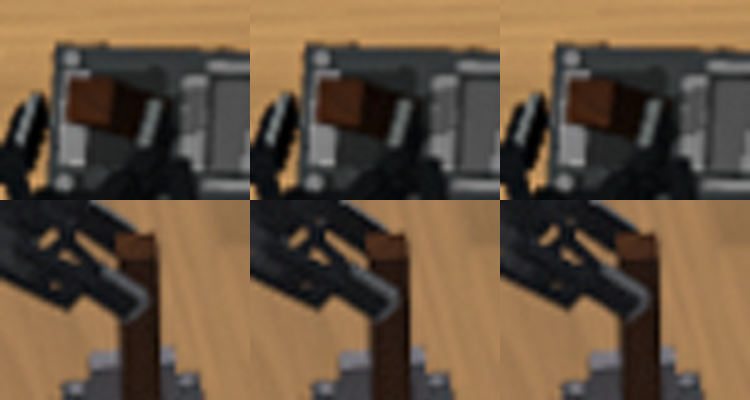

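Steady over 0.3 s. I'll back off gently.

Request:
move_arm(
  rows=[
    {"tx": 0,"ty": 0,"tz": -0.01,"ax": 0,"ay": 0,"az": 0,"jaw": 60},
    {"tx": 0,"ty": 0,"tz": -0.015,"ax": 0,"ay": 0,"az": 0,"jaw": 60},
    {"tx": 0,"ty": 0,"tz": -0.02,"ax": 0,"ay": 0,"az": 0,"jaw": 60},
    {"tx": 0,"ty": 0,"tz": -0.03,"ax": 0,"ay": 0,"az": 0,"jaw": 60},
    {"tx": 0,"ty": 0,"tz": -0.03,"ax": 0,"ay": 0,"az": 0,"jaw": 60},
    {"tx": 0,"ty": 0,"tz": -0.03,"ax": 0,"ay": 0,"az": 0,"jaw": 60},
  ],
)

```text
time: 24.65
tool_pos: [0.4359, 0.263, 0.2295]
tool_rot: [0.396, 0.031, 0.918, -0.017]
contact_force: [-0.7, -0.0, 0.0]
gripper_width: 0.76
```

```bash
python3 seq.py seq3; python3 edge.py 140 164 0 .537
```

```text
t 24.95 p [0.4371 0.2628 0.2275] 
R [[-0.685, 0.071, 0.725], [0.043, 0.997, -0.057], [-0.727, -0.008, -0.686]] 
F [-0.0562 -0.1518 -0.515 ] w 0.7657486244160543 q [ 0.6662 -0.586   2.2868 -0.6786  0.9028 -0.5548]
R slope 0.02911594747160998 pred 0.01800672322767135 tilt deg(+ = top to +x) -0.8592907448368303 u@mid 271.7274648658305 [271.5 271.5 271.5 271.5 271.5 271.5 271.5 271.5 271.5 271.5 271.6 271.6
 271.6 271.7 271.8 271.9 271.9 274.1 274.4 274.3 271.9 272.1 271.8 271.8]
L slope 0.03233238997076651 pred 0.03368025999231583 tilt deg(+ = top to +x) 0.10425680581542746 u@mid 263.2407488467487 [263.  262.9 262.9 262.9 263.  263.  263.  263.  263.  263.  263.1 263.2
 263.3 263.4 263.3 263.3 263.4 263.2 262.6 263.7 263.4 263.6 263.6 263.6]
```

View pics/seq3.png

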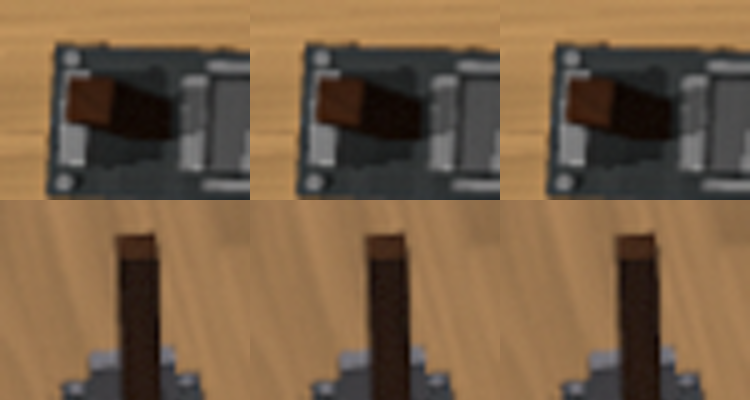

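Request:
move_arm(
  rows=[
    {"tx": 0,"ty": -0.03,"tz": -0.02,"ax": 0,"ay": 7.5,"az": 0,"jaw": 255},
    {"tx": 0,"ty": -0.03,"tz": -0.01,"ax": 0,"ay": 7.5,"az": 0,"jaw": 255},
    {"tx": 0,"ty": -0.03,"tz": 0,"ax": 0,"ay": 7.5,"az": 0,"jaw": 255},
    {"tx": 0,"ty": -0.02,"tz": 0,"ax": 0,"ay": 7.5,"az": 0,"jaw": 255},
    {"tx": 0,"ty": 0,"tz": 0,"ax": 0,"ay": 7.5,"az": 0,"jaw": 255},
    {"tx": 0,"ty": 0,"tz": 0,"ax": 0,"ay": 5,"az": 0,"jaw": 255},
    {"tx": 0,"ty": 0,"tz": 0,"ax": 0,"ay": 0,"az": 0,"jaw": 255},
  ],
)

```text
time: 25.7
tool_pos: [0.408, 0.1488, 0.2398]
tool_rot: [0.017, 0.036, 0.999, -0.008]
contact_force: [0.0, -0.3, -0.3]
gripper_width: 0.002
```

```bash
cat > l.py <<'E'
from h import *
import sys
y,z=float(sys.argv[1]),float(sys.argv[2])
vx,vy=d(YV),d(YV+90);A=V-vy*.126
p=A+vy*y;p[2]=z;print(p);delta(p,Rt(DN,vy));pp,_=pose();print('TCP rel tab0 (x,y)mm',1e3*(pp-A)@vx,1e3*(pp-A)@vy);st()
E
python3 l.py .004 .1
```

```text
[0.5289 0.1503 0.1   ]
rotvec deg(tool) [-0.9076  1.9386 -0.3203] shift cur-frame mm [-115.6853   12.4147  143.5848] final-frame mm [-120.5406    9.5099  139.7617]
TCP rel tab0 (x,y)mm -120.54063955304669 -5.509895995829761
t 25.7 p [0.408  0.1488 0.2398] 
R [[-0.997, 0.072, 0.033], [0.072, 0.997, -0.018], [-0.034, -0.016, -0.999]] 
F [ 0.0116 -0.3432 -0.3018] w 0.002179311252412668 q [ 0.1936 -0.4563  2.037  -0.0241  1.5324 -1.3047]
```

Request:
move_arm(
  rows=[
    {"tx": -0.03,"ty": 0.003,"tz": 0.02,"ax": -0.9,"ay": 1.9,"az": -0.3,"jaw": 255},
    {"tx": -0.035,"ty": 0.003,"tz": 0.03,"ax": 0,"ay": 0,"az": 0,"jaw": 255},
    {"tx": -0.03,"ty": 0.003,"tz": 0.03,"ax": 0,"ay": 0,"az": 0,"jaw": 255},
    {"tx": -0.015,"ty": 0,"tz": 0.02,"ax": 0,"ay": 0,"az": 0,"jaw": 255},
    {"tx": 0,"ty": 0,"tz": 0,"ax": 0,"ay": 0,"az": 0,"jaw": 255},
    {"tx": 0,"ty": 0,"tz": 0,"ax": 0,"ay": 0,"az": 0,"jaw": 255},
  ],
)

```text
time: 26.3
tool_pos: [0.522, 0.1491, 0.1346]
tool_rot: [0.002, 0.034, 0.999, -0.001]
contact_force: [0.5, -0.1, 0.5]
gripper_width: 0.0
```

```bash
python3 l.py .004 .07
```

```text
[0.5289 0.1503 0.07  ]
rotvec deg(tool) [-0.0816  0.2263 -0.0759] shift cur-frame mm [-6.6038  1.6992 64.6505] final-frame mm [-6.8613  1.5982 64.6263]
TCP rel tab0 (x,y)mm -6.861251041024291 2.401780415076361
t 26.3 p [0.522  0.1491 0.1346] 
R [[-0.998, 0.068, 0.004], [0.068, 0.998, -0.002], [-0.004, -0.001, -1.0]] 
F [ 0.4785 -0.0534  0.4801] w 5.84922885572742e-05 q [ 0.1423 -0.0655  1.8965 -0.0023  1.3071 -1.3602]
```

Request:
move_arm(
  rows=[
    {"tx": -0.006,"ty": 0.001,"tz": 0.025,"ax": 0,"ay": 0.2,"az": 0,"jaw": 255},
    {"tx": 0,"ty": 0,"tz": 0.02,"ax": 0,"ay": 0,"az": 0,"jaw": 255},
    {"tx": 0,"ty": 0,"tz": 0.008,"ax": 0,"ay": 0,"az": 0,"jaw": 255},
    {"tx": 0,"ty": 0,"tz": 0,"ax": 0,"ay": 0,"az": 0,"jaw": 255},
  ],
)

```text
time: 26.7
tool_pos: [0.5278, 0.151, 0.0853]
tool_rot: [0.004, 0.033, 0.999, -0.0]
contact_force: [-0.4, -0.2, 0.7]
gripper_width: -0.001
```

```bash
python3 l.py .003 .05; python3 - <<'E'
from h import *
f=grab('side');a=cv2.resize(f['color'][130:230,220:320,::-1],None,fx=4,fy=4,interpolation=2)
f=grab('top');b=cv2.resize(f['color'][160:260,165:265,::-1],None,fx=3.9,fy=3.9,interpolation=2)
c=np.zeros((400,790,3),np.uint8);c[:,:400]=a;c[:390,400:]=b;cv2.imwrite('pics/st24.png',c)
E
```

```text
[0.5288 0.1493 0.05  ]
rotvec deg(tool) [-0.0193  0.5128  0.0485] shift cur-frame mm [-0.8008 -1.6178 35.3494] final-frame mm [-1.1185 -1.6289 35.3403]
TCP rel tab0 (x,y)mm -1.118454173894793 4.628876484505409
t 26.7 p [0.5278 0.151  0.0853] 
R [[-0.998, 0.065, 0.009], [0.065, 0.998, -0.001], [-0.009, -0.0, -1.0]] 
F [-0.4276 -0.2442  0.7206] w -0.0006361130668306677 q [ 0.1441  0.0043  1.9175 -0.0023  1.2111 -1.3604]
```

View pics/st24.png

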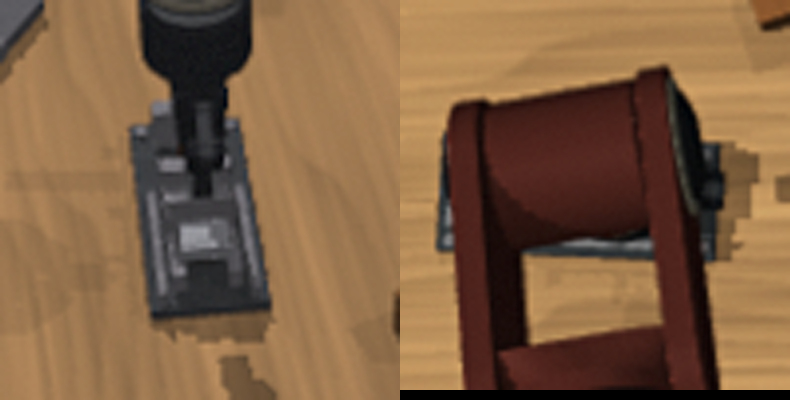

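Request:
move_arm(
  rows=[
    {"tx": 0,"ty": -0.004,"tz": 0.015,"ax": 0,"ay": 0.5,"az": 0,"jaw": 255},
    {"tx": 0,"ty": 0,"tz": 0.01,"ax": 0,"ay": 0,"az": 0,"jaw": 255},
    {"tx": 0,"ty": 0,"tz": 0,"ax": 0,"ay": 0,"az": 0,"jaw": 255},
  ],
)

```text
time: 27.1
tool_pos: [0.5307, 0.1471, 0.0632]
tool_rot: [0.004, 0.033, 0.999, 0.0]
contact_force: [-0.6, -0.7, 0.6]
gripper_width: -0.005
```

```bash
python3 l.py .001 .05;  python3 - <<'E'
from h import *
f=grab('side');a=cv2.resize(f['color'][130:230,220:320,::-1],None,fx=6,fy=6,interpolation=2);cv2.imwrite('pics/s25.png',a)
E
```

```text
[0.5287 0.1473 0.05  ]
rotvec deg(tool) [0.0716 0.4439 0.0581] shift cur-frame mm [ 2.1023  0.0548 13.2011] final-frame mm [ 2.      0.0692 13.2169]
TCP rel tab0 (x,y)mm 2.000024775353537 0.9307727892349089
t 27.1 p [0.5307 0.1471 0.0632] 
R [[-0.998, 0.065, 0.008], [0.065, 0.998, 0.001], [-0.008, 0.001, -1.0]] 
F [-0.6108 -0.6681  0.6475] w -0.004633999385534024 q [ 0.1354  0.0384  1.9242 -0.0004  1.1711 -1.37  ]
```

View pics/s25.png

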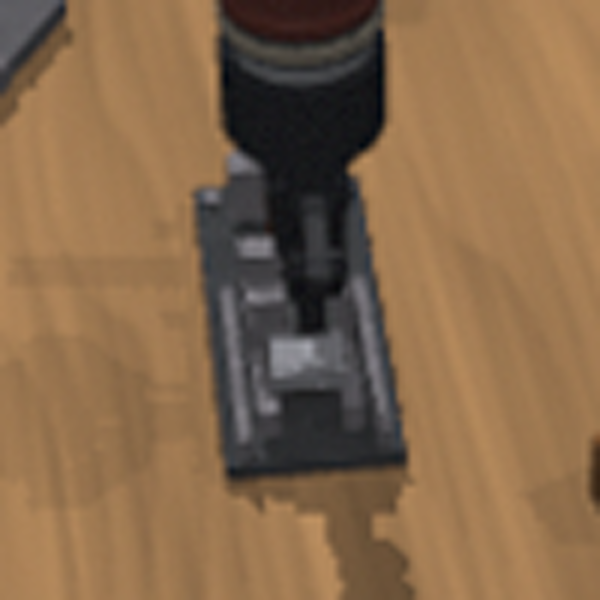

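Request:
move_arm(
  rows=[
    {"tx": 0.002,"ty": 0,"tz": 0.008,"ax": 0,"ay": 0.4,"az": 0,"jaw": 255},
    {"tx": 0,"ty": 0,"tz": 0.004,"ax": 0,"ay": 0,"az": 0,"jaw": 255},
    {"tx": 0,"ty": 0,"tz": 0.002,"ax": 0,"ay": 0,"az": 0,"jaw": 255},
  ],
)

```text
time: 27.45
tool_pos: [0.5295, 0.1473, 0.0492]
tool_rot: [0.001, 0.033, 0.999, 0.001]
contact_force: [0.3, -0.2, 0.4]
gripper_width: 0.001
```

```bash
python3 l.py .001 .039
```

```text
[0.5287 0.1473 0.039 ]
rotvec deg(tool) [0.0913 0.1051 0.0543] shift cur-frame mm [ 0.8462 -0.1213 10.2091] final-frame mm [ 0.8273 -0.1058 10.2108]
TCP rel tab0 (x,y)mm 0.8273364100650457 1.1057965535719239
t 27.45 p [0.5295 0.1473 0.0492] 
R [[-0.998, 0.065, 0.002], [0.065, 0.998, 0.001], [-0.002, 0.002, -1.0]] 
F [ 0.2587 -0.1824  0.4235] w 0.0010631172363819664 q [ 0.1353  0.0596  1.929   0.0013  1.1509 -1.3706]
```

Request:
move_arm(
  rows=[
    {"tx": 0,"ty": 0,"tz": 0.005,"ax": 0,"ay": 0,"az": 0,"jaw": 255},
    {"tx": 0,"ty": 0,"tz": 0.004,"ax": 0,"ay": 0,"az": 0,"jaw": 255},
    {"tx": 0,"ty": 0,"tz": 0.003,"ax": 0,"ay": 0,"az": 0,"jaw": 255},
  ],
)

```text
time: 27.75
tool_pos: [0.53, 0.1474, 0.0386]
tool_rot: [0.0, 0.033, 0.999, 0.001]
contact_force: [-10.4, -1.0, 24.4]
gripper_width: 0.002
```

```bash
python3 l.py .001 .039
```

```text
[0.5287 0.1473 0.039 ]
rotvec deg(tool) [0.0706 0.0519 0.0642] shift cur-frame mm [ 1.2696 -0.2315 -0.3616] final-frame mm [ 1.2697 -0.2334 -0.3601]
TCP rel tab0 (x,y)mm 1.2696625836292736 1.233356463448173
t 27.75 p [0.53   0.1474 0.0386] 
R [[-0.998, 0.065, 0.001], [0.065, 0.998, 0.001], [-0.001, 0.001, -1.0]] 
F [-10.4438  -1.0022  24.382 ] w 0.0018048986553018613 q [ 0.1355  0.0769  1.9312  0.0011  1.1323 -1.3706]
```

Request:
move_arm(
  rows=[
    {"tx": 0,"ty": 0.003,"tz": -0.0005,"ax": 0,"ay": 0,"az": 0,"jaw": 255},
    {"tx": 0,"ty": 0.004,"tz": 0,"ax": 0,"ay": 0,"az": 0,"jaw": 255},
    {"tx": 0,"ty": 0.004,"tz": 0,"ax": 0,"ay": 0,"az": 0,"jaw": 255},
  ],
)

```text
time: 28.05
tool_pos: [0.5306, 0.1578, 0.0409]
tool_rot: [-0.001, 0.033, 0.999, -0.0]
contact_force: [-2.1, -2.0, 5.1]
gripper_width: -0.001
```

```bash
python3 l.py .02 .039
```

```text
[0.53   0.1662 0.039 ]
rotvec deg(tool) [-0.0532 -0.0583  0.0589] shift cur-frame mm [1.2172 8.3471 1.9018] final-frame mm [1.2277 8.3441 1.9083]
TCP rel tab0 (x,y)mm 1.227718108937482 11.65589917171688
t 28.05 p [0.5306 0.1578 0.0409] 
R [[-0.998, 0.065, -0.001], [0.065, 0.998, -0.001], [0.001, -0.001, -1.0]] 
F [-2.0636 -1.9709  5.0518] w -0.0006519128665068532 q [ 0.155   0.083   1.9203 -0.0008  1.1395 -1.3502]
```

Request:
move_arm(
  rows=[
    {"tx": 0,"ty": 0.004,"tz": 0.001,"ax": 0,"ay": 0,"az": 0,"jaw": 255},
    {"tx": 0,"ty": 0.003,"tz": 0.0,"ax": 0,"ay": 0,"az": 0,"jaw": 255},
    {"tx": 0,"ty": 0.003,"tz": 0.0,"ax": 0,"ay": 0,"az": 0,"jaw": 255},
  ],
)

```text
time: 28.35
tool_pos: [0.5313, 0.1674, 0.041]
tool_rot: [-0.001, 0.032, 0.999, -0.002]
contact_force: [-3.4, -2.8, 3.9]
gripper_width: 0.0
```

```bash
python3 l.py .03 .039; python3 - <<'E'
from h import *
f=grab('side');a=cv2.resize(f['color'][110:230,220:320,::-1],None,fx=5,fy=5,interpolation=2);cv2.imwrite('pics/s26.png',a)
E
```

```text
[0.5306 0.1762 0.039 ]
rotvec deg(tool) [-0.1915 -0.1085  0.0913] shift cur-frame mm [1.2474 8.7416 1.9291] final-frame mm [1.265  8.7332 1.956 ]
TCP rel tab0 (x,y)mm 1.2650261862958345 21.266849755890533
t 28.35 p [0.5313 0.1674 0.041 ] 
R [[-0.998, 0.065, -0.002], [0.065, 0.998, -0.003], [0.002, -0.003, -1.0]] 
F [-3.3926 -2.7614  3.9302] w 0.00042080542352407487 q [ 0.1731  0.0918  1.9108 -0.0031  1.1416 -1.3317]
```

View pics/s26.png

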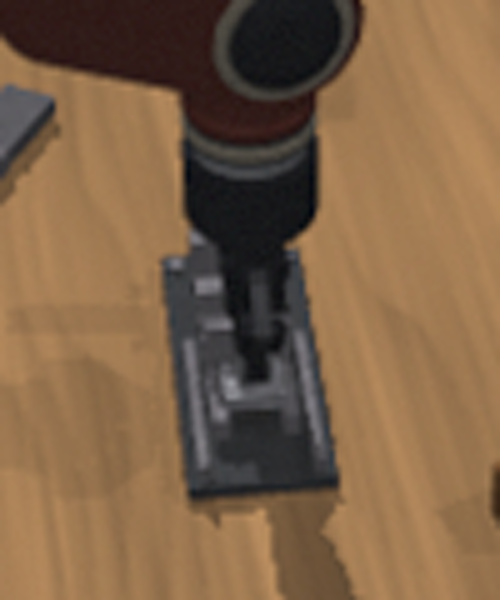

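Request:
move_arm(
  rows=[
    {"tx": 0,"ty": 0.003,"tz": 0.0,"ax": 0,"ay": 0,"az": 0,"jaw": 255},
    {"tx": 0,"ty": 0.003,"tz": 0.0,"ax": 0,"ay": 0,"az": 0,"jaw": 255},
    {"tx": 0,"ty": 0.003,"tz": 0.0,"ax": 0,"ay": 0,"az": 0,"jaw": 255},
  ],
)

```text
time: 28.7
tool_pos: [0.532, 0.1768, 0.0413]
tool_rot: [-0.001, 0.032, 0.999, -0.002]
contact_force: [-2.2, -1.4, 5.3]
gripper_width: -0.005
```

```bash
python3 l.py .0375 .039
```

```text
[0.5311 0.1837 0.039 ]
rotvec deg(tool) [-0.2225 -0.119   0.0849] shift cur-frame mm [1.2741 6.8392 2.2661] final-frame mm [1.289  6.8285 2.29  ]
TCP rel tab0 (x,y)mm 1.2890014313657951 30.671500741421966
t 28.7 p [0.532  0.1768 0.0413] 
R [[-0.998, 0.065, -0.002], [0.065, 0.998, -0.004], [0.002, -0.004, -1.0]] 
F [-2.1565 -1.4469  5.3244] w -0.0048354761425184875 q [ 0.1897  0.0994  1.902  -0.0036  1.1433 -1.3147]
```

Request:
move_arm(
  rows=[
    {"tx": 0,"ty": 0.003,"tz": 0.0,"ax": 0,"ay": 0,"az": 0,"jaw": 255},
    {"tx": 0,"ty": 0.003,"tz": 0.0,"ax": 0,"ay": 0,"az": 0,"jaw": 255},
    {"tx": 0,"ty": 0.002,"tz": 0.0,"ax": 0,"ay": 0,"az": 0,"jaw": 255},
  ],
)

```text
time: 29.0
tool_pos: [0.5341, 0.185, 0.042]
tool_rot: [0.001, 0.032, 0.999, -0.002]
contact_force: [-1.1, -2.3, 4.5]
gripper_width: 0.001
```

```bash
python3 l.py .0375 .039
```

```text
[0.5311 0.1837 0.039 ]
rotvec deg(tool) [-0.2795  0.094   0.1063] shift cur-frame mm [ 2.8499 -1.4521  2.9639] final-frame mm [ 2.8423 -1.4718  2.9614]
TCP rel tab0 (x,y)mm 2.8423323020302065 38.97182560659384
t 29.0 p [0.5341 0.185  0.042 ] 
R [[-0.998, 0.064, 0.001], [0.064, 0.998, -0.005], [-0.002, -0.005, -1.0]] 
F [-1.0569 -2.3359  4.529 ] w 0.0006892358951163984 q [ 0.2043  0.1068  1.8926 -0.0056  1.1419 -1.2997]
```

Request:
move_arm(
  rows=[
    {"tx": 0.001,"ty": 0.003,"tz": 0.0,"ax": 0,"ay": 0,"az": 0,"jaw": 255},
    {"tx": 0,"ty": 0.002,"tz": 0.0,"ax": 0,"ay": 0,"az": 0,"jaw": 255},
  ],
)

```text
time: 29.2
tool_pos: [0.5342, 0.1864, 0.0421]
tool_rot: [0.001, 0.031, 0.999, -0.007]
contact_force: [-3.3, -12.5, 8.9]
gripper_width: -0.001
```

```bash
python3 l.py .0375 .039; python3 - <<'E'
from h import *
f=grab('side');a=cv2.resize(f['color'][110:230,220:320,::-1],None,fx=5,fy=5,interpolation=2);cv2.imwrite('pics/s27.png',a)
E
```

```text
[0.5311 0.1837 0.039 ]
rotvec deg(tool) [-0.8349  0.1775  0.2035] shift cur-frame mm [ 2.8537 -2.835   3.1521] final-frame mm [ 2.8338 -2.8908  3.1192]
TCP rel tab0 (x,y)mm 2.8337830030924334 40.39082572677187
t 29.2 p [0.5342 0.1864 0.0421] 
R [[-0.998, 0.063, 0.002], [0.063, 0.998, -0.015], [-0.003, -0.015, -1.0]] 
F [ -3.2797 -12.5483   8.8835] w -0.0013024858911332578 q [ 0.2116  0.1094  1.8895 -0.0163  1.1437 -1.2896]
```

View pics/s27.png

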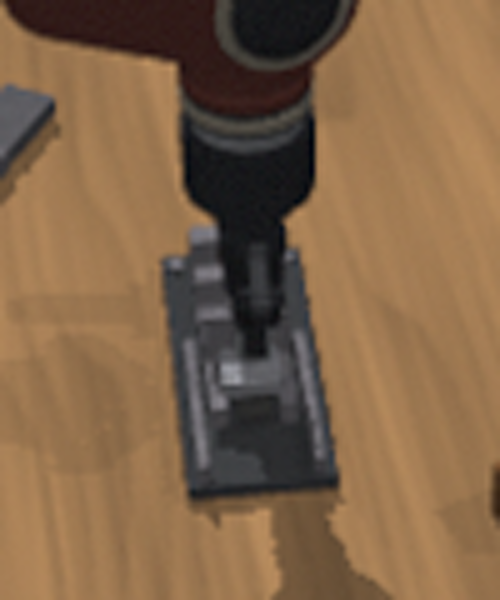

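Request:
move_arm(
  rows=[
    {"tx": 0,"ty": 0.001,"tz": -0.003,"ax": 0,"ay": 0,"az": 0,"jaw": 255},
    {"tx": 0,"ty": 0.001,"tz": -0.004,"ax": 0,"ay": 0,"az": 0,"jaw": 255},
    {"tx": 0,"ty": 0,"tz": -0.004,"ax": 0,"ay": 0,"az": 0,"jaw": 255},
  ],
)

```text
time: 29.55
tool_pos: [0.5334, 0.1863, 0.0501]
tool_rot: [0.001, 0.032, 0.999, -0.01]
contact_force: [0.2, -1.1, -0.4]
gripper_width: -0.002
```

```bash
python3 l.py .0375 .1
```

```text
[0.5311 0.1837 0.1   ]
rotvec deg(tool) [-1.0891  0.1043  0.1542] shift cur-frame mm [  2.0535  -3.6714 -49.7979] final-frame mm [  2.1356  -2.7299 -49.8549]
TCP rel tab0 (x,y)mm 2.135596019371617 40.229941063832975
t 29.55 p [0.5334 0.1863 0.0501] 
R [[-0.998, 0.064, 0.001], [0.064, 0.998, -0.019], [-0.002, -0.019, -1.0]] 
F [ 0.2347 -1.0964 -0.4079] w -0.0019013651939780681 q [ 0.2136  0.0981  1.8863 -0.0205  1.1607 -1.2853]
```

Now I'll lift away and look.

Request:
move_arm(
  rows=[
    {"tx": 0,"ty": -0.005,"tz": -0.01,"ax": -1,"ay": 0,"az": 0,"jaw": 255},
    {"tx": 0,"ty": -0.005,"tz": -0.02,"ax": 0,"ay": 0,"az": 0,"jaw": 255},
    {"tx": 0,"ty": -0.01,"tz": -0.04,"ax": 0,"ay": 0,"az": 0,"jaw": 255},
    {"tx": 0,"ty": -0.02,"tz": -0.045,"ax": 0,"ay": 0,"az": 0,"jaw": 255},
    {"tx": 0.03,"ty": -0.03,"tz": -0.03,"ax": 0,"ay": 0,"az": 0,"jaw": 255},
    {"tx": 0.045,"ty": -0.03,"tz": 0,"ax": 0,"ay": 0,"az": 0,"jaw": 255},
    {"tx": 0.045,"ty": -0.04,"tz": 0,"ax": 0,"ay": 0,"az": 0,"jaw": 255},
    {"tx": 0.04,"ty": -0.04,"tz": 0,"ax": 0,"ay": 0,"az": 0,"jaw": 255},
    {"tx": 0,"ty": -0.04,"tz": 0,"ax": 0,"ay": 0,"az": 0,"jaw": 255},
    {"tx": 0,"ty": 0,"tz": 0,"ax": 0,"ay": 0,"az": 0,"jaw": 255},
  ],
)

```text
time: 30.55
tool_pos: [0.3697, -0.0126, 0.1994]
tool_rot: [0.006, 0.028, 1.0, 0.007]
contact_force: [0.2, -0.5, -0.1]
gripper_width: -0.005
```

```bash
python3 - <<'E'
from h import *
f=grab('side');a=cv2.resize(f['color'][115:215,230:310,::-1],None,fx=5.5,fy=5.5,interpolation=2)
f=grab('top');b=cv2.resize(f['color'][180:240,165:250,::-1],None,fx=4,fy=4,interpolation=2)
c=np.zeros((550,790,3),np.uint8);c[:,:440]=a;c[:240,440:780]=b;cv2.imwrite('pics/st28.png',c)
st()
E
```

```text
t 30.65 p [ 0.3702 -0.01    0.1992] 
R [[-0.999, 0.053, 0.011], [0.053, 0.998, 0.015], [-0.01, 0.016, -1.0]] 
F [ 0.4188 -0.1944 -0.6825] w -0.00028696530648435203 q [-0.2422 -0.6215  2.2092  0.0175  1.5471 -1.7606]
```

View pics/st28.png

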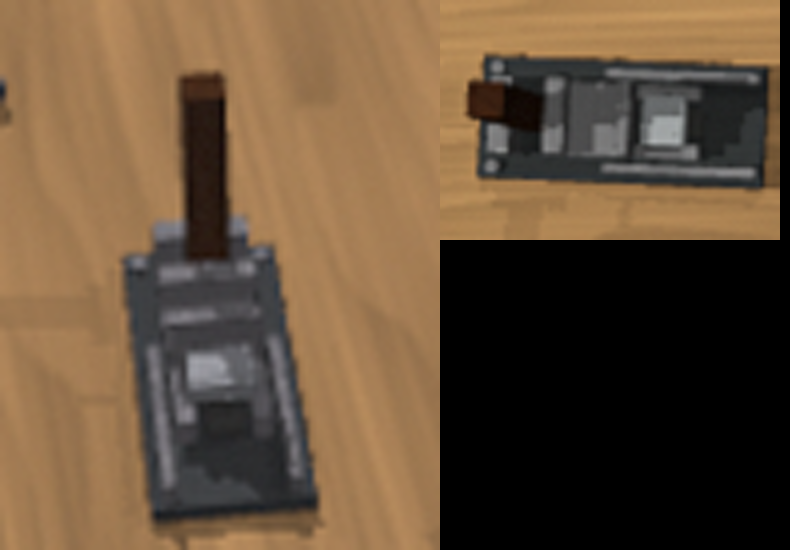

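```bash
python3 - <<'E'
from h import *
S=grab('side');Tp=grab('top');a=c2p(230,115,5.5);b=c2p(165,180,4)
# pad corners bright+grey: side, top
sp=[(187,355),(252,346),(258,383),(190,392)];tp=[(644-440,93),(689-440,95),(686-440,147),(641-440,146)]
Xs=[tri(Tp,b(*q),S,a(*p)) for p,q in zip([sp[0],sp[1],sp[2],sp[3]],[tp[3],tp[0],tp[1],tp[2]])]
for X,e in Xs: print(X,e)
print('pad top cam',np.mean([onp(Tp,*b(*q),.048) for q in tp],0),'side',np.mean([onp(S,*a(*q),.048) for q in sp],0))
print('blank top cam',np.mean([onp(Tp,*b(*q),.162) for q in [(468-440,82),(505-440,83),(504-440,120),(468-440,118)]],0),'side',np.mean([onp(S,*a(*q),.162) for q in [(180,76),(223,73),(226,95),(182,99)]],0))
st()
E
python3 edge.py 135 155 0 .538
```

```text
[0.5147 0.1966 0.0418] 0.00010846415512489254
[0.551  0.1933 0.0454] 0.0007341258679418616
[0.5485 0.1611 0.048 ] 0.0006729792529994479
[0.5121 0.1644 0.0446] 0.0007448591164387281
pad top cam [0.5319 0.1783 0.048 ] side [0.5306 0.1756 0.048 ]
blank top cam [0.5395 0.2752 0.162 ] side [0.5389 0.2745 0.162 ]
t 30.75 p [ 0.3706 -0.009   0.199 ] 
R [[-0.999, 0.05, 0.009], [0.05, 0.999, 0.015], [-0.008, 0.016, -1.0]] 
F [ 0.9409  0.1042 -0.2758] w 0.0002868744409807633 q [-0.2389 -0.6188  2.208   0.0169  1.547  -1.7604]
R slope 0.04342287350944605 pred 0.017356359524700566 tilt deg(+ = top to +x) -2.0162266712252834 u@mid 270.96807289290786 [270.6 270.6 270.6 270.6 270.9 270.8 270.9 270.9 270.9 270.9 270.9 270.9
 270.9 270.9 270.9 271.  271.4 271.4 271.4 271.7]
L slope 0.04079512428093657 pred 0.033024700946862405 tilt deg(+ = top to +x) -0.6010368237977715 u@mid 262.69821087112877 [262.4 262.4 262.4 262.4 262.4 262.4 262.5 262.7 262.6 262.6 262.6 262.6
 262.7 262.9 262.9 263.  263.  263.  263.  263. ]
```

The pad has moved 30.7 mm from its starting position. The offset between the two views at z = 48 mm is the same as at the start, so the tab is up. The blank is upright and centred, so I'm handing the job in.

```bash
python3 - <<'E'
from h import *
manip.job_done(); st()
E
```

```text
the job is handed in; nothing more can be done
the job is handed in; nothing more can be done
```

The job is handed in at about 31 s of the 58 s. My last checks show the blank clamped upright in the vice, but no verdict is reported.

**What I did**
- **Trough:** I laid the blank in the leftmost cradle's trough, felt it touch the foot stop and the floor, and let go.
- **Vice:** I took the blank again at 45° and stood it on the vice bed between the open jaws.
- **Closing:** I pressed the tab, pushed the jaw in until it stalled at about 12 N, then lifted off and moved the arm clear.

**Last checks**
- **Jaw and tab:** The jaw had travelled about 30.7 mm by both cameras. The tab reads as up because the two views at z = 48 mm agree as they did at the start. Direct triangulation of the tab's corners was rougher, at 42–48 mm.
- **Blank:** It stands about 2 mm from the middle across the vice and 3 mm from the clamped place along it. It leans about 0.7°, against a limit of about 3.4°.
- **Bystanders:** The arm never came near the stub, jar or brush. I did not measure their positions at the end.

**What went wrong or disagreed**
- **First standing:** The blank was about 12 mm off centre and rocking, so I regripped it, straightened it and set it down again near the middle. It then stood steady with the jaw still open. If the first, rocking release was not counted, this second one should be.
- **Cameras:** The two views disagreed by up to about 4 mm, and I used the average.

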